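# Shim and hold the lid clamp on a project box

## Task

Close up the small open electronics box in the clamping jig: set its loose lid on so that it sits seated and level on the rim all round and let go of it, then, with the clamp still open, stack flat aluminium spacer discs on the middle of the lid, where the clamp's foot comes down, using only as many as it takes for the foot to close firmly on the stack (left alone the arm meets its stop before the foot reaches the lid). Swing the clamp arm over onto the stack and press its handle down; the job finishes while you are still holding the handle pressed down, with the stack and lid squeezed firmly under the foot. Leave the other things on the bench where they are.

Things in the scene. Friction and masses are not known exactly. Their poses are not given: they have to be found in the camera images.
- box_rim (a point): Centre of the mouth of the open grey plastic box (outside 84 x 56 mm, mouth 78 x 50 mm, walls 36 mm high), at rim height, 48 mm above the bench. x: along its long side, towards the clamp's column; z up. The box is fixed on an aluminium base plate (170 x 84 x 12 mm, from 67 mm on the -x side of this point to 103 mm on +x). Place and yaw differ each time.
- lid_center (a point): Centre of the loose grey lid, half-way up its 12 mm: flange 90 (x) x 60 (y) x 6 mm over a plug 74 x 46 x 6 mm that enters the box's mouth with 2 mm to spare all round. 60 g. Lies on its plug on the bench, flange edges 6 to 12 mm up: grip across the 60 mm. z up. Seated, the flange rests on the rim, this point is at box_rim and the lid's top is 6 mm above the rim.
- spacer1_center (a point): Centre of one of three identical aluminium spacer discs, diameter 38 mm, 10 mm thick, 32 g, lying flat on the bench (this point is 5 mm above the bench).
- spacer2_center (a point): Centre of one of three identical aluminium spacer discs, diameter 38 mm, 10 mm thick, 32 g, lying flat on the bench (this point is 5 mm above the bench).
- spacer3_center (a point): Centre of one of three identical aluminium spacer discs, diameter 38 mm, 10 mm thick, 32 g, lying flat on the bench (this point is 5 mm above the bench).
- clamp_hinge (a point): Centre of the clamp's hinge pin at the top of the steel column, 75 mm from the box centre along box_rim's x. The hinge axis is level, along box_rim's y. The column's height is set differently each time (pin 83 to 95 mm above the bench), so the gap between lid and foot differs.
- clamp (a joint): Clamp arm angle: 0 = level over the box, pointing to -x of box_rim, against its own stop; grows as it swings up; about 1.7 (open, upright) at the start. Stiff hinge (0.12 N m friction, arm 120 g): stays where left. At 0 the foot is still 4 to 16 mm above the seated lid's top: one or two spacers are needed, and on the right stack the arm stops between 0 and 0.17 rad.
- clamp_foot (a point): Lowest point of the clamp's round rubber foot (ball of radius 9 mm) under the arm: with the arm level it is 75 mm from the hinge towards -x of box_rim (so over the middle of the box) and 25 mm below the hinge pin.
- clamp_handle (a point): Centre of the black cross bar (diameter 14 mm, 64 mm long, level, along box_rim's y) at the end of the clamp arm, 130 mm from the hinge pin on the arm's centre line; the arm itself is a bar 14 mm wide and 10 mm high. Can be pushed over from behind and then pressed down from above.
- spool: Bystander: small steel-and-black solder spool, diameter 40 mm, 32 mm tall, standing near the spacers (origin under its centre).
- servo: Bystander: small black servo motor, 12 x 32 x 29 mm (origin under its centre).
- board: Bystander: blue microcontroller board 54 x 70 mm, 13 mm tall (origin under its centre).
- driver: Bystander: a screwdriver lying on the bench (origin under its middle).
- fluxjar: Bystander: a small jar, diameter 44 mm, 45 mm tall (origin under its centre).
- tweezers: Bystander: steel tweezers about 145 mm long, 6 mm high, lying flat (origin under their middle).
Things that resemble listed ones, but are neither listed nor needed, are in the scene too. What is shaped like the part that bears spacer1_center but red or yellow is not meant.

How it is judged:
By the outcome, as a careful person would: the job done as asked, in the order asked, and still so for the second after the job is handed in, while the arm keeps its last pose, push and grip.
It also fails if it takes over 72 s, if anything falls off the work surface, if the arm or the gripper's body presses on something with over 40 N, if the wrist force passes 120 N, or if a joint passes its speed limit or range.

## Robot

A 6-joint arm with a two-finger parallel gripper is mounted at the origin on the work surface. World frame = base frame: x ahead of the robot, y to its left, z up, the work surface at z = 0. Lengths are in m, angles in rad, forces in N, time in s.
With the tool pointing down it reaches from about 0.3 to 0.775 m from the base axis. Payload 14.6 kg.
Tool frame: the origin (TCP) lies on the centre line of the jaws, within the pads' length; the fingertips stand 25 mm ahead of it and the grasp point (between the pads) lies 6 mm ahead of it (ctrl.tip_reach is the distance from the TCP to the fingertips, in m); z points along the fingers, y is the line along which they close (so a half turn about z gives the same grasp; the last joint's range is limited). The gripper opens to 94 mm and grips with 3 to 60 N. Pads are 16 mm wide; open, the fingers measure 119 mm over their backs; the gripper's body (75 mm by 177 mm) begins 78 mm behind the grasp point.
Start: joints at [-1.248, 0.3, 1.521, -0, 1.321, -0.067], TCP at [0.209, -0.509, 0.202] pointing down, gripper open.
Joint ranges: [-3.03, 3.03], [-0.79, 2.21], [0.23, 2.52], [-1.04, 4.18], [0, 3.07], [-2.55, 2.55]. Speed limits (rad/s): [2.22, 2.22, 2.57, 3.14, 3.14, 3.14].

## Interface

Orientations are given as [roll, pitch, yaw] about the fixed x, y, z axes, in that order (R = Rz(yaw) Ry(pitch) Rx(roll)).
In Python, from station import ctrl gives the robot as it stands. The module is installed in compiled form; this text tells all that it offers.
- The arm moves only by the tool apply_moves, never from a script. Its argument "deltas" is a list of rows, each a list of 7 numbers: the closure in counts, from 0 (fully open) to 255 (shut), then the shift along the world's x, y, z in cm, then the turn, a rotation vector about the world's x, y, z in rad. In form: [[jaw, tx, ty, tz, ax, ay, az], ...]. A call has 1 to 10 rows; each row shifts and turns the commanded pose from where the row before left it; what a row does not reach is not made up. A row lasts 1/10 s, in which the tool goes at most 50 mm and 8.59 degrees, less where a joint would pass 70% of its speed; a pose out of reach is approached as far as the arm can. A call with a gripper value outside its range is refused whole. The fingers move at their own pace and stop on an object; "grip_force" is the grip in N (left out, the last holds). Time passes only in rows, so rows that do not move let the fingers close. It gives the time, the measured TCP pose, the force, the opening and the grip force at its end, in the units of the state.
- ctrl.get_obs(): the state, without advancing time (a new reading comes with each control period).
- ctrl.camera(name): name is "scene" or "top"; returns a dict with "img" (400x640x3 uint8, red, green, blue), "K" (3x3 intrinsics, pixels), "k1" (the pictures are not rectified: a ray, as slopes to the right and down, at radius r is drawn at 1 + k1 r^2 times it, then the intrinsics apply), "pose" (4x4, takes a point from camera to world coordinates). Camera axes: x right, y up, looking along -z (the intrinsics and any distortion apply to the point x, -y, -z); pixel columns grow to the right and rows downward; lengths in m; the calibration is good to about 2 mm. A picture is of the moment at which its call begins. There is no depth.
- ctrl.hand_in(): hands the job in; it is judged then, once.
The state is a dict: "time_s": time; "qpos": joint angles; "joint_vel": joint speeds; "tau": joint torques, N m; "ee_pos": TCP position; "eef_rot": TCP orientation; "force": force on the tool from outside, world axes, zero at the start; "moment": the same for the moment, N m; "grip_width": finger opening in m; "grip_force": force on a finger pad.
Only numpy, scipy, OpenCV 4.12 (cv2) and the standard library are available. Lean on these libraries where they do the work, as an engineer would, in place of code of your own. Each camera call takes 0.05 s, during which the arm holds its last target. There are 200 camera calls.

## Working session

There is one attempt and no reset: what is moved stays moved. The work goes in short steps, Python scripts to look and compute and a tool call to move; the robot and the scene stay as the last step left them, time stands still between calls to the robot, and variables do not carry over. Pictures are saved under pics/ and viewed, at most 10 in all, crops included, and the job is handed in when it is done.

Besides the shell and the picture viewer there is one more tool, called after "Call:" as a command line: name --pt "numbers of a row" for each row, then --argument value for the rest. apply_moves: Moves the arm, as the interface text tells. Its arguments: {"type":"object","properties":{"deltas":{"type":"array"},"grip_force":{"type":"number"}},"required":["deltas"]}

```bash
mkdir -p pics
cat > h.py <<'E'
import numpy as np, cv2
from station import ctrl
def cam(n):
    c=ctrl.camera(n); c['img']=np.array(c['img']); return c
def ray(c,u,v):
    K=np.array(c['K']);x=(u-K[0,2])/K[0,0];y=(v-K[1,2])/K[1,1]
    rd=np.hypot(x,y);r=rd
    for _ in range(20): r=rd/(1+c['k1']*r*r)
    s=r/rd if rd>0 else 1
    P=np.array(c['pose']);d=P[:3,:3]@np.array([x*s,-y*s,-1]);return P[:3,3],d
def onplane(c,u,v,z):
    o,d=ray(c,u,v);return o+d*(z-o[2])/d[2]
def proj(c,p):
    P=np.array(c['pose']);q=P[:3,:3].T@(np.array(p)-P[:3,3]);x=q[0]/-q[2];y=-q[1]/-q[2]
    f=1+c['k1']*(x*x+y*y);K=np.array(c['K']);return K[0,0]*x*f+K[0,2],K[1,1]*y*f+K[1,2]
def tri(c1,p1,c2,p2):
    o1,d1=ray(c1,*p1);o2,d2=ray(c2,*p2)
    t=np.linalg.lstsq(np.c_[d1,-d2],o2-o1,rcond=None)[0]
    a=o1+d1*t[0];b=o2+d2*t[1];return (a+b)/2,np.linalg.norm(a-b)
def save(im,n): cv2.imwrite('pics/'+n,cv2.cvtColor(im,cv2.COLOR_RGB2BGR))
E
python3 - <<'E'
from h import *
for n in('top','scene'):
    c=cam(n);save(c['img'],n+'0.png');print(n,c['K'],c['k1'],np.round(c['pose'],3))
print(ctrl.get_obs(),ctrl.tip_reach)
E
```

```text
top [[420.67258083   0.         317.88679573]
 [  0.         420.67258083 195.65559825]
 [  0.           0.           1.        ]] 0.019871374800797186 [[-0.021  0.992 -0.128  0.39 ]
 [-1.    -0.022 -0.008  0.025]
 [-0.011  0.128  0.992  1.101]
 [ 0.     0.     0.     1.   ]]
scene [[371.47705164   0.         319.26065686]
 [  0.         371.47705164 205.3710046 ]
 [  0.           0.           1.        ]] -0.051026883395200395 [[-0.854 -0.336  0.398  0.915]
 [ 0.52  -0.519  0.678  0.707]
 [-0.021  0.786  0.618  0.689]
 [ 0.     0.     0.     1.   ]]
{'time_s': 0.1, 'qpos': array([-1.24756607e+00,  3.00441819e-01,  1.52150116e+00, -1.25458104e-05,
        1.32067763e+00, -6.66133814e-02]), 'joint_vel': array([-2.57779206e-05, -1.05961996e-03, -1.29598365e-03,  5.77295564e-05,
       -4.81336706e-04, -9.28575103e-04]), 'tau': array([ 2.58793072e-03, -5.32640934e+01, -3.53280258e+01,  7.10396119e-02,
        2.35141284e-02, -7.20576213e-05]), 'ee_pos': array([ 0.20893936, -0.50852256,  0.20173619]), 'eef_rot': array([-3.14056617e+00, -5.62996169e-05,  3.89846716e-01]), 'force': array([-0.56096341, -0.09757256,  0.62287441]), 'moment': array([-0.03799605, -0.03848232,  0.00909218]), 'grip_force': 0.0, 'grip_width': 0.09405128683483248} 0.025
```

View pics/top0.png

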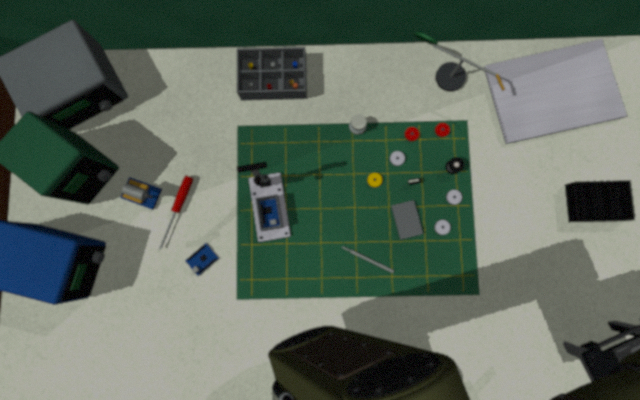

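View pics/scene0.png

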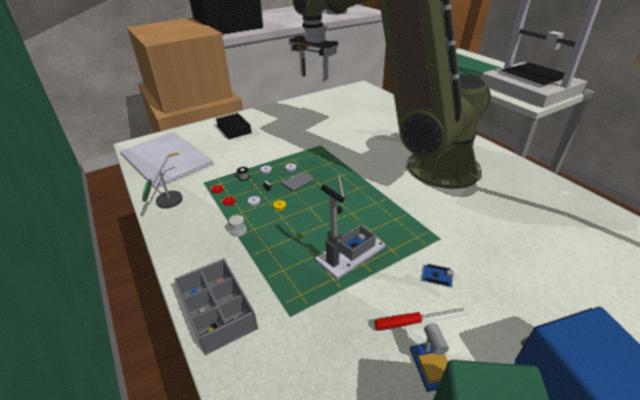

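The top view shows the white spacers at (398,158), (454,197) and (442,227), the lid at (407,220), the box at (268,208), and the column at (262,180) with the arm upright. In the scene view the box is at (357,242), the column at (335,225), the handle at (333,192), the lid at (298,181), and the spacers at (254,200), (266,169) and (291,167).

```bash
cat > seg.py <<'E'
from h import *
def blobs(c,roi,lo,hi,z,amin=20):
    x0,y0,x1,y1=roi
    S=4
    im=cv2.resize(c['img'][y0:y1,x0:x1],None,fx=S,fy=S,interpolation=cv2.INTER_CUBIC)
    hsv=cv2.cvtColor(im,cv2.COLOR_RGB2HSV)
    m=cv2.inRange(hsv,lo,hi)
    out=[]
    for k in cv2.findContours(m,cv2.RETR_EXTERNAL,cv2.CHAIN_APPROX_NONE)[0]:
        if cv2.contourArea(k)<amin*S*S: continue
        uv=(k[:,0,:]+.5)/S-.5+[x0,y0]
        P=np.array([onplane(c,u,v,z)[:2] for u,v in uv],np.float32)*1000
        mm=cv2.moments(P.reshape(-1,1,2)); r=cv2.minAreaRect(P)
        out.append((uv.mean(0).round(1),np.round([mm['m10']/mm['m00'],mm['m01']/mm['m00']],1),np.round(r[0],1),np.round(r[1],1),round(r[2],1)))
    return out
E
python3 - <<'E'
from seg import *
t=cam('top');s=cam('scene')
for c,roi in((t,(240,115,470,300)),(s,(190,140,400,290))):
    for name,lo,hi,z in(('white z10',(0,0,140),(180,60,255),.010),('lid z12',(0,0,60),(180,70,135),.012)):
        print(name)
        for b in blobs(c,roi,lo,hi,z): print(*b)
x=[cv2.resize(t['img'][115:255,240:480],(800,467),interpolation=cv2.INTER_CUBIC)]
save(x[0],'t1.png'); save(cv2.resize(s['img'][150:280,220:400],(800,578),interpolation=cv2.INTER_CUBIC),'s1.png')
E
```

```text
white z10
[317.2 298.7] [268.1   3.1] [269.6  42.5] [284.2   5.5] 88.9
[442.3 226.8] [ 443.3 -284.1] [ 443.1 -284.1] [32.7 33.2] 57.6
[267.6 229. ] [438.7 155.9] [446.8 167. ] [99.3 56.1] 63.4
[453.9 196.6] [ 521.2 -318.8] [ 521.2 -318.6] [32.9 32.8] 42.0
[264.9 188.8] [550.8 172.6] [552.  173.6] [90.8 42.8] 77.1
[396.9 157.7] [ 627.7 -176. ] [ 627.8 -176.1] [32.3 33.1] 50.0
[364.  119.6] [737.5 -33.3] [718.1 -64.7] [612.8  83.1] 86.3
lid z12
[355.8 297.4] [ 268.7 -161.3] [271.7 -51.4] [579.1  13.5] 89.1
[368.  259.2] [363.8 -91.8] [365.4 -88.9] [145.4  12.3] 62.9
[442.2 226.9] [ 443.2 -283.3] [ 443.5 -283.3] [43.7 41.7] 88.8
[406.7 219.5] [ 464.5 -193.6] [ 464.6 -193.7] [93.1 65. ] 13.0
[453.8 196.7] [ 520.8 -317.9] [ 521.2 -317.8] [43.1 42.8] 86.6
[413.2 180.1] [ 566.6 -215.2] [ 566.7 -215.4] [11.3 31.1] 7.3
[268.  203.8] [500.4 161.5] [509.9 163.1] [184.7  91.3] 8.3
[456.1 164.1] [ 606.4 -329.3] [ 606.4 -329.3] [17. 16.] 88.6
[397.  157.9] [ 626.9 -176. ] [ 626.9 -175.8] [42.3 44.1] 42.2
[372.5 126.7] [716.2 -90.4] [721.8 -75. ] [616.9 129.1] 77.8
white z10
[377.  280.6] [501.4 28
[... 588 characters left out ...]
[117.9 103.7] 90.0
[331.7 244.1] [536.7 119.3] [536.7 119.5] [15.5 48.3] 6.8
[250.4 248.6] [716.5 -19.1] [725.4  19.9] [304.   33.8] 81.1
[345.5 247.7] [482.8 120.5] [511.8  83. ] [186.  286.5] 1.6
[253.7 200.5] [ 632.4 -164.6] [ 633.5 -164.3] [55.8 42.4] 60.8
[267.1 182.6] [ 557.5 -229.2] [ 557.1 -228.2] [13.9 37.4] 9.3
[340.4 185.6] [368.1 -89. ] [368.7 -88. ] [127.1  14.4] 63.4
[243.5 175.7] [ 606.6 -308.2] [ 605.6 -306. ] [46.  32.7] 84.4
[297.3 180.4] [ 468.9 -186.4] [ 468.9 -187.9] [99.7 73.6] 12.3
[265.7 169. ] [ 527.  -305.4] [ 527.6 -305.6] [59.1 43.2] 64.4
[290.4 166.7] [ 449.9 -271.8] [ 450.4 -272. ] [61.2 42. ] 61.4
[300.8 172.5] [ 219.8 -196.7] [ 398.1 -199.7] [496.7 723.4] 72.2
```

View pics/t1.png

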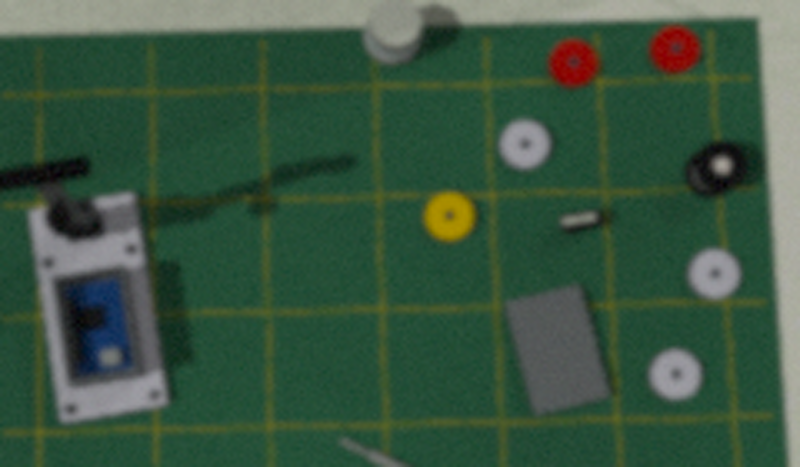

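View pics/s1.png

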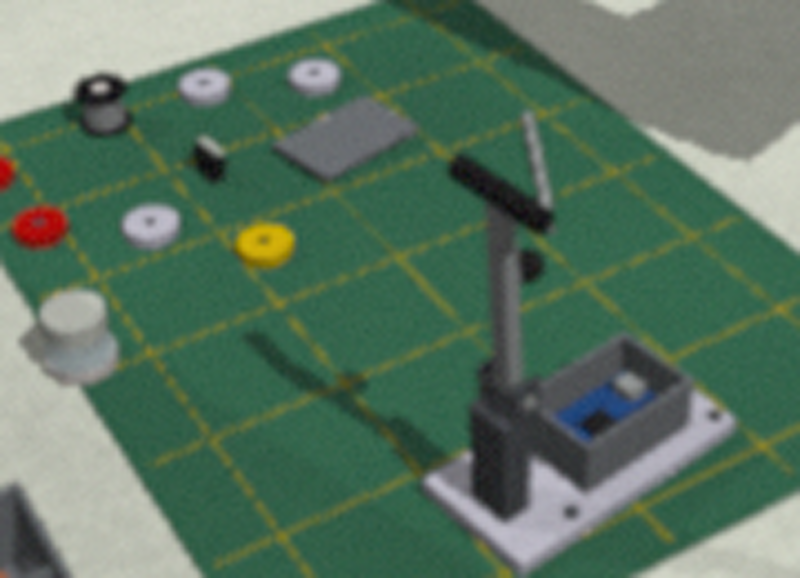

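```bash
cat > edge.py <<'E'
from h import *
def contour(c,roi,th,S=4,ch=0,n=1,mode=1):
    x0,y0,x1,y1=roi
    im=cv2.resize(c['img'][y0:y1,x0:x1].astype(np.float32),None,fx=S,fy=S,interpolation=cv2.INTER_CUBIC)
    g=im[...,ch] if ch is not None else im.mean(2)
    m=((g>th) if mode>0 else (g<th)).astype(np.uint8)
    k=max(cv2.findContours(m,cv2.RETR_EXTERNAL,cv2.CHAIN_APPROX_NONE)[0],key=cv2.contourArea)
    return (k[:,0,:]+.5)/S-.5+[x0,y0]
def rect(c,uv,zs,yaw):
    """edges in order +x,-x,+y,-y of object frame at yaw; zs heights; returns center,yaw,dims"""
    P0=np.array([onplane(c,u,v,np.mean(zs))[:2] for u,v in uv])*1000
    R=np.array([[np.cos(yaw),-np.sin(yaw)],[np.sin(yaw),np.cos(yaw)]]);L=P0@R
    lo,hi=np.percentile(L,[1,99],axis=0);res=[]
    for i,(ax,s) in enumerate(((0,1),(0,-1),(1,1),(1,-1))):
        e=hi[ax] if s>0 else lo[ax];o=1-ax;q=(hi[o]-lo[o])*.15
        k=(abs(L[:,ax]-e)<5)&(L[:,o]>lo[o]+q)&(L[:,o]<hi[o]-q)
        Q=np.array([onplane(c,u,v,zs[i])[:2] for u,v in uv[k]],np.float32)*1000@R
        d=cv2.fitLine(Q.astype(np.float32),cv2.DIST_HUBER,0,.01,.01).ravel()
        mid=(lo[o]+hi[o])/2; a=d[2+ax]+(mid-d[2+o])*d[ax]/d[o]
        res.append((a,d[ax]/d[o]))
    cx=(res[0][0]+res[1][0])/2;cy=(res[2][0]+res[3][0])/2
    return R@[cx,cy],[round(float(np.degrees(yaw+x)),2) for x in(-res[0][1],-res[1][1],res[2][1],res[3][1])],(res[0][0]-res[1][0],res[2][0]-res[3][0])
E
python3 - <<'E'
from edge import *
t=cam('top');s=cam('scene')
I=t['img']
for p in((407,220),(385,220),(442,220),(268,236),(300,230),(262,225)): print(p,I[p[1]-1:p[1]+2,p[0]-1:p[0]+2].mean((0,1)).round())
lid=contour(t,(380,190,432,248),67)
print('lid',rect(t,lid,(.012,.006,.009,.009),np.radians(13)), 'z12',rect(t,lid,(.012,)*4,np.radians(13)))
pl=contour(t,(240,165,305,250),105)
print('plate',rect(t,pl,(.012,0.0,.012,.012),np.radians(8)),rect(t,pl,(.012,)*4,np.radians(8)))
for r,n in(((385,145,412,172),'A'),((441,184,468,210),'B'),((429,214,456,240),'C')):
    k=contour(t,r,105);P=np.array([onplane(t,u,v,.010)[:2] for u,v in k],np.float32)*1000
    print(n,cv2.fitEllipse(P))
b=(I.max(2)<45)
m=cv2.resize(I[155:180,230:275],(720,400),interpolation=cv2.INTER_CUBIC)
m2=cv2.resize(s['img'][180:225,315:350],(311,400),interpolation=cv2.INTER_CUBIC)
save(np.hstack([m[:,:488],m2]),'hd.png')
E
```

```text
(407, 220) [84. 88. 88.]
(385, 220) [35. 76. 54.]
(442, 220) [118. 124. 124.]
(268, 236) [147. 146. 151.]
(300, 230) [35. 78. 56.]
(262, 225) [39. 44. 51.]
lid (array([ 464.81776798, -193.98260803]), [11.87, 13.33, 12.38, 12.31], (np.float64(88.19416812706362), np.float64(58.19105716369336))) z12 (array([ 464.73924572, -193.35130388]), [11.87, 13.33, 12.39, 12.31], (np.float64(88.08802613913508), np.float64(58.031144522761906)))Traceback (most recent call last):
  File "<stdin>", line 8, in <module>
  File "edge.py", line 17, in rect
    Q=np.array([onplane(c,u,v,zs[i])[:2] for u,v in uv[k]],np.float32)*1000@R
      ~~~~~~~~~~~~~~~~~~~~~~~~~~~~~~~~~~~~~~~~~~~~~~~~~~~~~~~~~~~~~~~~~~~~~^~
ValueError: matmul: Input operand 1 has a mismatch in its core dimension 0, with gufunc signature (n?,k),(k,m?)->(n?,m?) (size 2 is different from 0)
```

```bash
cat > m2.py <<'E'
from edge import *
t=cam('top');s=cam('scene')
I=t['img'].astype(int)
d=dict(t);d['img']=np.dstack([255-2*abs(I[...,0]-I[...,1])]*3).clip(0,255)  # grey-ness
pl=contour(d,(240,165,305,250),215)
try: print('plate',rect(t,pl,(.012,0.006,.012,.006),np.radians(8)))
except Exception as e: print(e,pl.min(0),pl.max(0))
for r,n in(((385,145,412,172),'A'),((441,184,468,210),'B'),((429,214,456,240),'C')):
    k=contour(t,r,105);P=np.array([onplane(t,u,v,.010)[:2] for u,v in k],np.float32)*1000
    print(n,cv2.fitEllipse(P))
m=cv2.resize(t['img'][155:255,230:320],(540,600),interpolation=cv2.INTER_CUBIC)
m2=cv2.resize(s['img'][180:225,315:350],(260,600),interpolation=cv2.INTER_CUBIC)
save(np.hstack([m,m2]),'hd.png')
E
python3 m2.py
```

```text
plate (array([473.34577769, 256.56508266]), [-1.39, 210.24, 1.22, -205.49], (np.float64(256.72003361509417), np.float64(-96.2333782195816)))
A ((627.6346435546875, -175.9773712158203), (36.7369270324707, 37.60488510131836), 53.372108459472656)
B ((520.9764404296875, -318.78082275390625), (37.07272720336914, 37.87347412109375), 58.0560188293457)
C ((443.333740234375, -283.971923828125), (36.7420539855957, 37.738216400146484), 31.367481231689453)
```

View pics/hd.png

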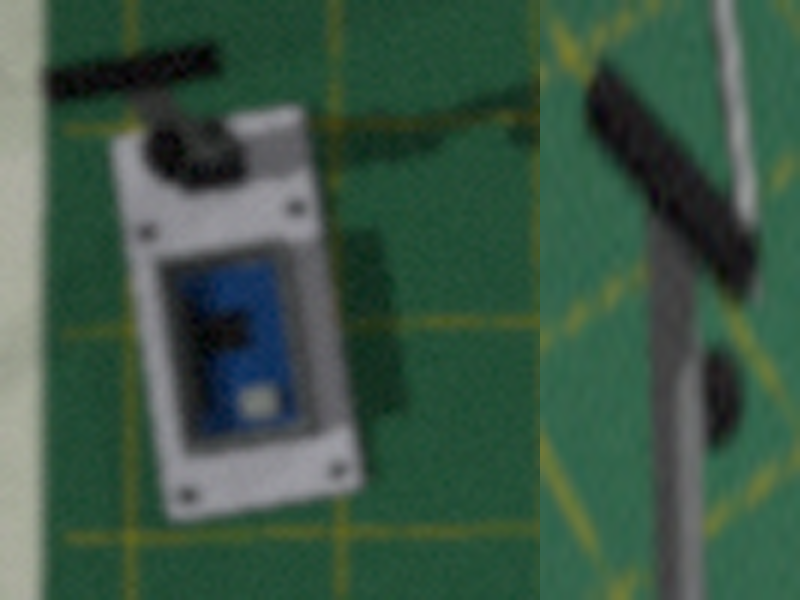

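```bash
cat > m3.py <<'E'
from edge import *
t=cam('top');s=cam('scene')
x0,y0,x1,y1=243,168,300,248
S=4
g=cv2.resize(t['img'][y0:y1,x0:x1,0].astype(np.float32),None,fx=S,fy=S,interpolation=cv2.INTER_CUBIC)
g=cv2.GaussianBlur(g,(5,5),0)
m=(g>91).astype(np.uint8)
n,lab,st,_=cv2.connectedComponentsWithStats(m)
pts=np.vstack([np.argwhere(lab==i)[:,::-1] for i in range(1,n) if st[i,4]>400]).astype(np.int32)
h=cv2.convexHull(pts)
f=np.zeros_like(m);cv2.fillConvexPoly(f,h,1)
k=max(cv2.findContours(f,0,cv2.CHAIN_APPROX_NONE)[0],key=cv2.contourArea)[:,0,:]
uv=(k+.5)/S-.5+[x0,y0]
for zs in((.012,0.006,.012,.006),(.012,)*4):
    c,a,dm=rect(t,uv,zs,np.radians(8.5));print('plate',c,a,dm)
    y=np.radians(np.mean(a));e=np.array([np.cos(y),np.sin(y)])
    b=c-18*e;print('box',b,np.degrees(y),'hinge',b+75*e)
hp,gap=tri(t,(251.7,166.6),s,(332.4,193.1));hp=hp*1000;print('handle',hp,gap)
hx=(hp[:2]-b-75*e);print('rel hinge along,across',hx@e,hx@[-e[1],e[0]],'hingez',hp[2]-np.sqrt(130**2-(hx@e)**2), 'nominal',hp[2]-130*np.sin(1.7))
# rim corners by hand (top)
q=[onplane(t,230+(x+.5)/6-.5,155+(y+.5)/6-.5,.048)[:2]*1000 for x,y in((158,262),(290,240),(320,434),(188,455))]
print(np.round(q),np.mean(q,0))
# scene checks: project predicted rim corners & plate corners, spacers
n2=np.array([-e[1],e[0]])
for sx,sy in((1,1),(1,-1),(-1,-1),(-1,1)):
    p=b+42*sx*e+28*sy*n2;print('rim',np.round(proj(s,[*p/1000,.048]),1),end=' ')
print()
for p in((627.6,-176),(521,-318.8),(443.3,-284)):print(np.round(proj(s,[p[0]/1e3,p[1]/1e3,.01]),1))
save(cv2.resize(s['img'][215:275,310:400],(800,533),interpolation=cv2.INTER_CUBIC),'sb.png')
E
python3 m3.py
```

```text
plate [506.45408636 164.11941537] [6.09, 7.67, 8.62, 8.51] (np.float64(172.70916852304396), np.float64(86.21925026694919))
box [488.61733723 161.70065937] 7.7225 hinge [562.93712526 171.77880937]
plate [506.34837475 163.88968681] [6.09, 7.67, 8.62, 8.51] (np.float64(172.9582723644662), np.float64(86.64091043414652))
box [488.51162563 161.47093081] 7.7225 hinge [562.83141366 171.54908081]
handle [568.91039871 172.89613062 221.6434977 ] 0.0018672553941474419
rel hinge along,across 6.204862009763936 0.517967110469437 hingez 91.7916602540582 nominal 92.72707233868584
[[524. 191.]
 [532. 135.]
 [450. 123.]
 [442. 178.]] [486.75793643 156.97962373]
rim [351.6 249.8] rim [336.4 237.7] rim [360.5 223.5] rim [376.  234.5] 
[253.6 198.5]
[265.7 167.2]
[290.5 165. ]
```

View pics/sb.png

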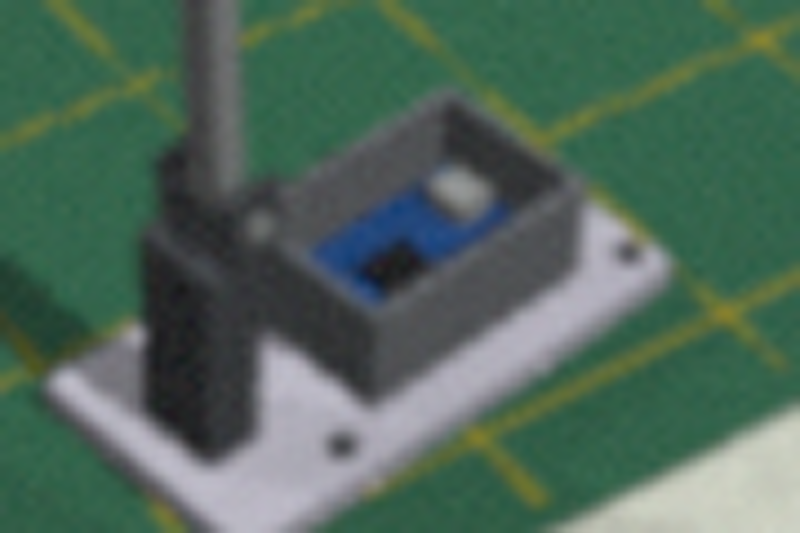

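```bash
cat > m4.py <<'E'
from edge import *
t=cam('top');s=cam('scene')
T=lambda x,y,z:np.round(onplane(t,230+(x+.5)/6-.5,155+(y+.5)/6-.5,z)[:2]*1000,1)
Sc=lambda x,y,z:np.round(onplane(s,310+(x+.5)/8.889-.5,215+(y+.5)/8.889-.5,z)[:2]*1000,1)
print('plate top', [T(*p,.012) for p in((112,143),(302,108),(168,522),(364,487),(138,262))])
print('scene rim ++,-+,--',[Sc(*p,.048) for p in((375,315),(580,190),(452,90))])
print('scene plate -+ corner, ++ ',Sc(668,262,.012),Sc(225,525,.012),Sc(55,380,.012))
for v in(195,205,215,225,235):
    r=cv2.GaussianBlur(t['img'],(3,3),0)[v,240:300,0];print(v,r.tolist())
E
python3 m4.py
```

```text
plate top [array([581. , 216.5]), array([594.7, 133.2]), array([415.5, 192.4]), array([428.6, 108. ]), array([528.3, 205.2])]
scene rim ++,-+,-- [array([526.5, 195.5]), array([448.9, 186.1]), array([453.8, 131.8])]
scene plate -+ corner, ++  [420.2 195.1] [584.5 210. ] [595.4 139.3]
195 [34, 32, 34, 34, 32, 31, 32, 32, 32, 43, 71, 100, 114, 114, 112, 116, 125, 134, 138, 139, 140, 139, 138, 137, 134, 132, 129, 123, 118, 113, 109, 105, 100, 95, 92, 91, 93, 100, 109, 114, 115, 110, 97, 78, 59, 47, 38, 31, 25, 22, 21, 21, 23, 26, 29, 33, 35, 34, 34, 35]
205 [31, 30, 31, 31, 31, 31, 29, 30, 31, 36, 52, 74, 98, 118, 129, 125, 106, 78, 54, 39, 29, 20, 15, 13, 10, 11, 15, 18, 20, 19, 19, 18, 16, 16, 19, 27, 42, 55, 62, 68, 80, 90, 95, 96, 91, 77, 57, 39, 27, 22, 21, 20, 20, 20, 22, 26, 31, 35, 35, 34]
215 [35, 34, 34, 33, 31, 31, 33, 32, 32, 38, 49, 61, 68, 83, 107, 128, 131, 116, 90, 63, 44, 29, 16, 11, 11, 10, 11, 11, 14, 18, 19, 19, 20, 20, 20, 20, 21, 32, 49, 60, 67, 75, 85, 93, 96, 92, 80, 60, 38, 24, 20, 21, 21, 20, 21, 21, 23, 27, 31, 34]
225 [35, 34, 33, 32, 33, 34, 34, 33, 34, 38, 50, 60, 58, 51, 59, 87, 117, 134, 129, 108, 78, 51, 36, 29, 23, 17, 15, 17, 24, 34, 45, 55, 60, 61, 60, 55, 51, 50, 56, 63, 68, 69, 73, 84, 96, 105, 110, 104, 85, 56, 34, 26, 28, 31, 33, 34, 34, 31, 30, 32]
235 [34, 33, 33, 33, 34, 35, 34, 33, 34, 39, 50, 60, 57, 44, 38, 47, 73, 107, 129, 134, 131, 129, 132, 139, 144, 146, 146, 147, 146, 146, 145, 147, 148, 148, 149, 150, 153, 154, 153, 153, 152, 152, 151, 145, 137, 130, 126, 126, 122, 105, 77, 51, 37, 33, 33, 34, 35, 36, 36, 35]
```

Call:
apply_moves --pt "0 2.48 3.13 -1 0 0 -0.0174" --pt "0 2.48 3.13 -1 0 0 -0.0174" --pt "0 2.48 3.13 -1 0 0 -0.0174" --pt "0 2.48 3.13 -1 0 0 -0.0174" --pt "0 2.48 3.13 -1 0 0 -0.0174" --pt "0 2.48 3.13 -1 0 0 -0.0174" --pt "0 2.48 3.13 -1 0 0 -0.0174" --pt "0 2.48 3.13 -1 0 0 -0.0174" --pt "0 2.48 3.13 -1 0 0 -0.0174" --pt "0 2.48 3.13 -1 0 0 -0.0174" --grip_force 12

```text
time_s: 1.6
ee_pos: [0.4579, -0.1943, 0.102]
eef_rot: [3.141, -0.0, 0.215]
force: [0.6, -1.5, 0.1]
grip_width: 0.0945
grip_force: 0.0
```

Call:
apply_moves --pt "0 -0.02 -0.02 -2.5 0 0 0" --pt "0 -0.02 -0.02 -2.5 0 0 0" --pt "0 -0.03 -0.05 -1.4 0 0 0" --pt "0 0 0 -1.0 0 0 0" --pt "130 0 0 0 0 0 0" --pt "255 0 0 0 0 0 0" --pt "255 0 0 0 0 0 0" --pt "255 0 0 0 0 0 0"

```text
time_s: 2.4
ee_pos: [0.4566, -0.1969, 0.0289]
eef_rot: [3.141, -0.001, 0.216]
force: [-0.3, 0.4, 0.4]
grip_width: 0.0651
grip_force: 0.0
```

Call:
apply_moves --pt "255 0 0 0 0 0 0" --pt "255 0 0 0 0 0 0"

```text
time_s: 2.6
ee_pos: [0.4564, -0.1967, 0.0285]
eef_rot: [3.141, -0.0, 0.216]
force: [0.6, 0.4, 0.4]
grip_width: 0.0494
grip_force: 0.0
```

Run:
```python
from h import *
s=cam('scene');t=cam('top')
a=cv2.resize(s['img'][130:210,240:350],(800,582),interpolation=cv2.INTER_CUBIC);save(a,'g1.png');print(ctrl.get_obs()['grip_width'])
```

```text
0.04117260771027397
```

View pics/g1.png

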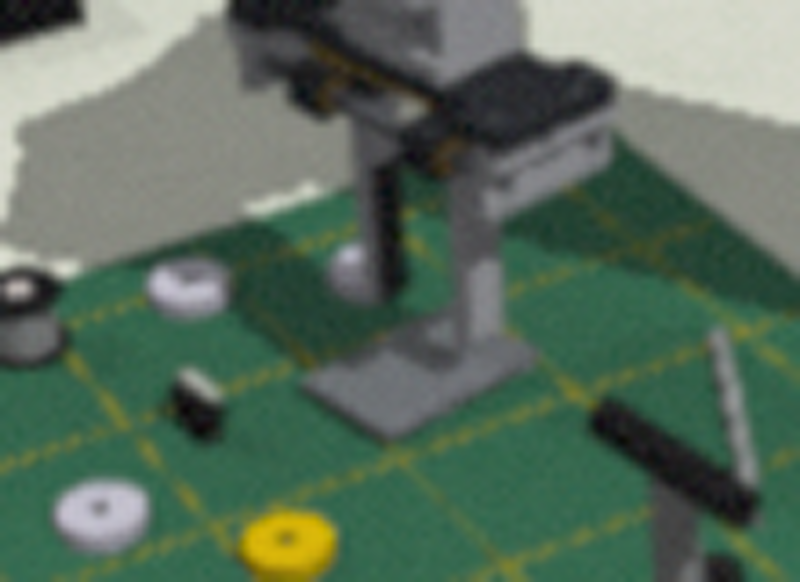

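Run:
```python
from h import *
s=cam('scene')
print(ctrl.get_obs()['grip_width'],ctrl.get_obs()['ee_pos'],ctrl.get_obs()['grip_force'],ctrl.tip_reach)
for z in(0.004,.012,.02,.03):
  for sy in(1,-1):
    p=np.array([.4564,-.1967])+sy*.027*np.array([-.214,.977]);u,v=proj(s,[*p,z]);print(z,sy,np.round([(u-240)*7.27,(v-130)*7.27]))
c,sn=np.cos(.2155),np.sin(.2155)
for a,b in((45,30),(45,-30),(-45,-30),(-45,30)):
    u,v=proj(s,[.4648+(a*c-b*sn)/1e3,-.1938+(a*sn+b*c)/1e3,.012]);print('lid',np.round([(u-240)*7.27,(v-130)*7.27]))
```

```text
0.03769212516774212 [ 0.45631764 -0.19666662  0.02831702] 0.0 0.025
0.004 1 [473. 385.]
0.004 -1 [394. 337.]
0.012 1 [472. 370.]
0.012 -1 [392. 323.]
0.02 1 [471. 355.]
0.02 -1 [391. 308.]
0.03 1 [470. 336.]
0.03 -1 [390. 289.]
lid [385. 424.]
lid [298. 369.]
lid [449. 290.]
lid [538. 341.]
```

Call:
apply_moves --pt "0 0 0 0 0 0 0" --pt "0 0 0 0 0 0 0" --pt "0 0 0 0 0 0 0" --pt "0 0 0 0 0 0 0" --pt "0 0 0 0 0 0 0" --pt "0 0 0 -0.3 0 0 0" --pt "0 0 0 -0.3 0 0 0"

```text
time_s: 3.45
ee_pos: [0.4563, -0.1966, 0.022]
eef_rot: [3.142, -0.0, 0.216]
force: [-0.5, 0.1, -0.6]
grip_width: 0.09
grip_force: 0.0
```

Call:
apply_moves --pt "0 0 0 -0.3 0 0 0" --pt "0 0 0 -0.3 0 0 0"

```text
time_s: 3.65
ee_pos: [0.4562, -0.1966, 0.0159]
eef_rot: [-3.141, 0.0, 0.216]
force: [0.4, 1.1, 0.5]
grip_width: 0.0939
grip_force: 0.0
```

Call:
apply_moves --pt "0 0 0 -0.2 0 0 0" --pt "0 0 0 -0.2 0 0 0"

```text
time_s: 3.85
ee_pos: [0.4563, -0.1966, 0.012]
eef_rot: [-3.142, 0.0, 0.216]
force: [-0.2, -0.1, -0.7]
grip_width: 0.094
grip_force: 0.0
```

Run:
```python
from h import *
s=cam('scene')
print(ctrl.get_obs()['force'],ctrl.get_obs()['ee_pos'])
a=cv2.resize(s['img'][130:210,240:350],(800,582),interpolation=cv2.INTER_CUBIC);save(a,'g2.png')
```

```text
[ 0.08916034  0.13011032 -0.22291183] [ 0.45615115 -0.19655625  0.0117777 ]
```

View pics/g2.png

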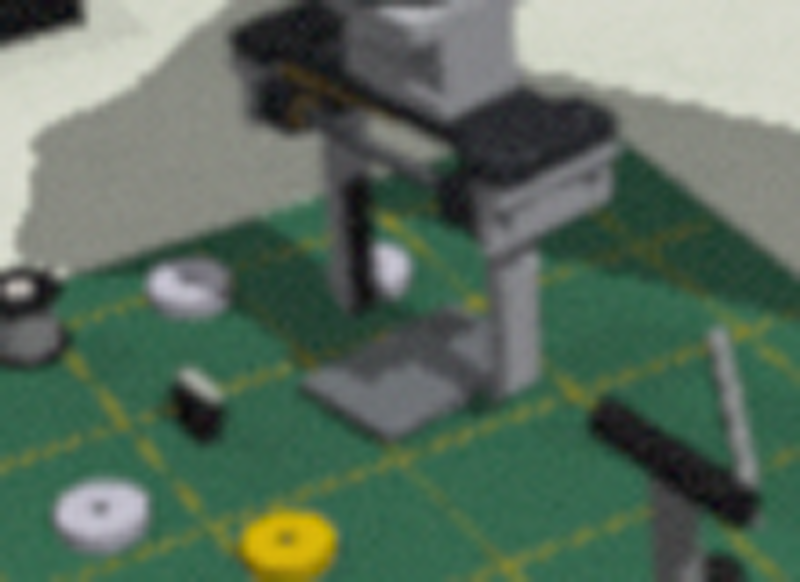

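The near fingertip sits at (515,400), just above the bench, so the tip reach is really much shorter than stated. I'll feel for the bench in small steps.

Call:
apply_moves --pt "0 0 0 -0.15 0 0 0" --pt "0 0 0 -0.15 0 0 0"

```text
time_s: 4.1
ee_pos: [0.4564, -0.1967, 0.0092]
eef_rot: [3.141, -0.0, 0.216]
force: [0.3, 1.4, -0.2]
grip_width: 0.0938
grip_force: 0.0
```

Call:
apply_moves --pt "0 0 0 -0.1 0 0 0" --pt "0 0 0 -0.1 0 0 0"

```text
time_s: 4.3
ee_pos: [0.4563, -0.1966, 0.0072]
eef_rot: [3.142, -0.0, 0.216]
force: [0.7, -0.1, 0.0]
grip_width: 0.094
grip_force: 0.0
```

Call:
apply_moves --pt "0 0 0 -0.1 0 0 0"

```text
time_s: 4.4
ee_pos: [0.4563, -0.1966, 0.0062]
eef_rot: [3.142, -0.0, 0.216]
force: [0.9, 0.4, -0.0]
grip_width: 0.094
grip_force: 0.0
```

Call:
apply_moves --pt "0 0 0 -0.1 0 0 0"

```text
time_s: 4.5
ee_pos: [0.4563, -0.1966, 0.0052]
eef_rot: [3.142, -0.0, 0.216]
force: [0.0, -0.1, -0.3]
grip_width: 0.0936
grip_force: 0.0
```

Call:
apply_moves --pt "0 0 0 -0.1 0 0 0"

```text
time_s: 4.6
ee_pos: [0.4563, -0.1966, 0.0042]
eef_rot: [3.142, -0.0, 0.216]
force: [0.0, -0.3, -0.2]
grip_width: 0.094
grip_force: 0.0
```

Call:
apply_moves --pt "0 0 0 -0.1 0 0 0"

```text
time_s: 4.7
ee_pos: [0.4563, -0.1966, 0.0032]
eef_rot: [-3.142, -0.0, 0.216]
force: [0.1, 0.1, 0.3]
grip_width: 0.0942
grip_force: 0.0
```

Call:
apply_moves --pt "255 0 0 0 0 0 0" --pt "255 0 0 0 0 0 0" --pt "255 0 0 0 0 0 0" --pt "255 0 0 0 0 0 0" --pt "255 0 0 0 0 0 0" --grip_force 10

```text
time_s: 5.2
ee_pos: [0.4563, -0.1966, 0.0033]
eef_rot: [-3.142, -0.0, 0.216]
force: [0.7, -0.6, 0.6]
grip_width: 0.0599
grip_force: 10.0
```

Call:
apply_moves --pt "255 0 0 1.0 0 0 0" --pt "255 0 0 2.0 0 0 0" --pt "255 0 0 3.0 0 0 0" --pt "255 0 0 3.0 0 0 0" --pt "255 0 0 1.0 0 0 0"

```text
time_s: 5.7
ee_pos: [0.4573, -0.1972, 0.1065]
eef_rot: [3.139, -0.003, 0.216]
force: [-0.6, -0.0, -1.7]
grip_width: 0.06
grip_force: 10.0
```

Call:
apply_moves --pt "255 0.23 2.0 0 0 0 0" --pt "255 0.23 4.0 0 0 0 -0.01" --pt "255 0.23 4.0 0 0 0 -0.01" --pt "255 0.23 4.0 0 0 0 -0.01" --pt "255 0.23 4.0 0 0 0 -0.01" --pt "255 0.23 4.0 0 0 0 -0.01" --pt "255 0.23 4.0 0 0 0 -0.01" --pt "255 0.23 4.0 0 0 0 -0.007" --pt "255 0.23 4.0 0 0 0 0" --pt "255 0.25 1.65 0 0 0 0"

```text
time_s: 6.7
ee_pos: [0.4789, 0.1626, 0.1028]
eef_rot: [-3.141, 0.001, 0.151]
force: [-1.0, -1.1, -0.0]
grip_width: 0.0599
grip_force: 10.0
```

Call:
apply_moves --pt "255 0 0 -1 0 0 0" --pt "255 0 0 -1 0 0 0" --pt "255 0 0 -0.8 0 0 0"

```text
time_s: 7.0
ee_pos: [0.479, 0.1588, 0.0738]
eef_rot: [3.141, 0.002, 0.148]
force: [-0.2, -0.4, -1.7]
grip_width: 0.0599
grip_force: 10.0
```

Run:
```python
from h import *
s=cam('scene');t=cam('top');o=ctrl.get_obs();print(o['ee_pos'],o['eef_rot'],o['force'],o['grip_width'])
a=cv2.resize(s['img'][205:285,310:400],(420,373),interpolation=cv2.INTER_CUBIC)
b=cv2.resize(t['img'][165:245,235:310],(380,373),interpolation=cv2.INTER_CUBIC)
save(np.hstack([a,b]),'p1.png')
```

```text
[0.47875174 0.15875465 0.07369839] [3.14127954e+00 2.65117618e-03 1.47512521e-01] [-0.16420427  0.05666219 -0.0314473 ] 0.059587153482072115
```

View pics/p1.png

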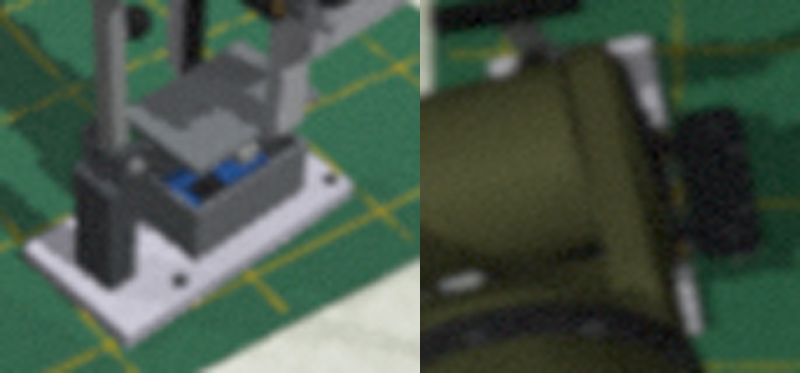

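The lid hangs level in the hand above the box. Its near +x/+y corner is at about (354.6,241) in the full image and the rim's matching corner at about (352.5,249.2).

Run:
```python
from h import *
s=cam('scene');o=ctrl.get_obs();p=o['ee_pos'];zt=p[2]+.0027+.006
y=.148;R=np.array([[np.cos(y),-np.sin(y)],[np.sin(y),np.cos(y)]])
a=onplane(s,354.6,241,zt)[:2]*1e3;a2=onplane(s,337,228.6,zt)[:2]*1e3;b=onplane(s,352.5,249.2,.048)[:2]*1e3
print(a,a2,b,'lid ctr',a-R@[45,30],a2-R@[45,-30],'box',b-R@[42,28],'pred lid',p[:2]*1e3+R@[8.9,0])
# refine: local patch profiles across near rim corner / lid corner
g=cv2.cvtColor(s['img'],cv2.COLOR_RGB2GRAY);np.set_printoptions(linewidth=200)
print(g[234:256,346:362])
```

```text
[525.06018879 202.99317189] [535.68106437 144.27152132] [523.39408915 194.28644121] lid ctr [484.97593864 166.68541942] [486.74919664 167.30784744] box [485.98212233 160.39920557] pred lid [487.99143232 160.26700156]
[[123 120 123 121 123 124 121 119 121 123 122 119 121 121 123 120]
 [122 124 121 124 122 120 119 119 121 120 121 122 120 122 119 114]
 [112 118 121 122 119 120 123 122 123 123 124 120 120 119 114 116]
 [ 84 104 119 122 124 121 119 122 120 122 121 118 112  99 105 121]
 [ 61  75  95 115 123 121 120 122 120 122 117 109  93  82  87 108]
 [ 54  55  71  88 111 120 120 121 119 113 110  93  78  71  73  87]
 [ 48  52  52  65  88 101 111 121 106 100  95  83  73  74  77  80]
 [ 57  49  43  46  60  79 101 109  87  74  77  74  76  77  74  73]
 [ 51  43  52  57  59  68  90 104  71  49  62  69  76  70  69  69]
 [ 54  54  62  68  64  59  60  62  42  41  44  58  66  70  68  77]
 [ 64  70  67  63  54  48  41  38  40  38  37  47  60  76  87  93]
 [ 77  81  71  58  44  38  27  32  36  33  39  57  75  84  97  98]
 [ 82  96  88  79  60  50  37  37  43  52  68  88  96  94  90  88]
 [ 67  86 101  95  78  65  50  51  64  76  86 102  99  89  88  90]
 [ 60  72  85  92  93  85  75  73  92 101  95  96  88  87  90  90]
 [ 57  56  65  74  86  96  89  96 101 100  88  86  90  88  87  85]
 [ 54  54  54  58  71  84  97  94  94  91  86  87  85  89  88  87]
 [ 58  57  52  56  58  67  79  89  88  87  88  89  87  85  88  87]
 [ 58  56  59  51  60  61  76  87  88  88  90  86  85  88  88  89]
 [ 58  59  57  58  56  58  77  86  91  84  89  87  91  84  90  98]
 [ 56  57  52  57  58  66  78  87  87  86  87  88  90  89 102 130]
 [ 62  56  56  57  60  64  82  87  86  88  86  88  95 118 139 165]]
```

Call:
apply_moves --pt "255 0.05 0.05 -0.6 0 0 0" --pt "255 0 0 -0.7 0 0 0" --pt "255 0 0 -0.4 0 0 0" --pt "255 0 0 0 0 0 0"

```text
time_s: 7.55
ee_pos: [0.4797, 0.1602, 0.0576]
eef_rot: [3.141, 0.001, 0.149]
force: [0.0, 0.3, -0.1]
grip_width: 0.0599
grip_force: 10.0
```

Run:
```python
from h import *
np.set_printoptions(linewidth=250)
s=cam('scene');o=ctrl.get_obs();p=o['ee_pos'];zt=p[2]+.0027+.006;print(p,o['force'])
g=cv2.cvtColor(s['img'],cv2.COLOR_RGB2GRAY);print('cols 332..379, rows 230..254')
print(g[228:256,330:380])
y=.148;R=np.array([[np.cos(y),-np.sin(y)],[np.sin(y),np.cos(y)]])
for nm,P,z in(('lidtop',(45,30),zt),('lid',(45,30),zt-.006),('rim',(42,28),.048)):
    for sx,sy in((1,1),(1,-1),(-1,1)):
        c=np.array([489,161.0])+R@[P[0]*sx,P[1]*sy];print(nm,sx,sy,np.round(proj(s,[*c/1e3,z]),1))
```

```text
[0.47986018 0.16031423 0.05797975] [ 0.25411616  0.2666933  -0.0115895 ]
cols 332..379, rows 230..254
[[ 67  68  72 ... 103  96  94]
 [ 65  68  76 ... 103  92  91]
 [ 62  67  75 ... 101  92  89]
 ...
 [ 39  38  39 ...  96  85  85]
 [ 40  39  43 ...  82  83  88]
 [ 41  44  46 ...  86  96 100]]
lidtop 1 1 [351.6 245.3]
lidtop 1 -1 [334.8 232.5]
lidtop -1 1 [377.6 228.7]
lid 1 1 [351.5 247.1]
lid 1 -1 [334.8 234.3]
lid -1 1 [377.4 230.4]
rim 1 1 [351.6 249.8]
rim 1 -1 [336.2 237.9]
rim -1 1 [375.6 234.3]
```

Run:
```python
from h import *
import sys
np.set_printoptions(linewidth=300,threshold=sys.maxsize)
g=np.mean([cv2.cvtColor(cam('scene')['img'],cv2.COLOR_RGB2GRAY) for _ in range(3)],0).round().astype(int)
print('cols 340..379, rows 228..256')
print('    ',np.arange(340,380))
for r in range(228,256): print(r,g[r,340:380])
```

```text
cols 340..379, rows 228..256
     [340 341 342 343 344 345 346 347 348 349 350 351 352 353 354 355 356 357 358 359 360 361 362 363 364 365 366 367 368 369 370 371 372 373 374 375 376 377 378 379]
228 [ 82  85  85  80  78  77  80  80  79  80  80  82  79  80  80  80  78  79  78  78  78  77  78  93 110 110 100  90  88 101 121 136 139 137 134 128 118 100  94  90]
229 [ 66  73  80  79  80  79  81  81  80  80  78  81  82  78  80  80  79  80  81  80  80  80  81  98 115 117 105  89  87 103 125 135 137 138 132 127 115 103  94  89]
230 [ 67  70  76  78  79  82  78  78  81  80  79  80  80  78  78  80  79  79  80  81  80  79  83  95 109 115 102  90  90 109 130 138 137 137 131 122 115 102  95  91]
231 [ 73  77  79  79  79  80  81  81  80  80  81  79  79  78  80  79  79  79  81  80  79  80  80  86  96 106  99  89  91 115 139 139 137 136 130 116 101  95  91  91]
232 [ 79  78  78  81  80  81  81  78  80  81  79  77  80  80  79  83  82  84  81  79  79  79  81  81  83  87  87  87  93 116 141 140 138 136 127 104  94  90  91  90]
233 [ 88  81  81  80  79  80  80  81  79  80  80  80  80  80  84  91  99  
[... 3043 characters left out ...]
194 192 191 185 173 157 142 126 106]
252 [ 94  78  65  56  55  56  55  55  56  55  56  63  75  86  88  88  86  87  87  87  89  87  93 105 132 163 181 188 192 193 194 193 190 180 164 151 137 122  99  88]
253 [133 115  94  73  60  56  55  56  58  56  57  62  78  86  88  87  88  86  89  87  86  99 120 141 166 185 192 192 192 193 192 184 175 158 144 125 109  95  82  81]
254 [168 159 143 119  85  62  57  57  58  56  54  66  79  86  88  89  86  87  86  91 104 131 162 180 189 191 193 191 192 191 180 165 152 137 122  98  87  84  83  87]
255 [186 193 190 174 136  89  62  54  55  55  56  66  80  88  88  85  88  88  98 117 140 164 184 190 191 192 191 191 185 177 163 150 126 109  94  84  85  88  93 100]
```

Call:
apply_moves --pt "255 0.03 0 -0.3 0 0 0" --pt "255 0 0 -0.2 0 0 0" --pt "255 0 0 -0.2 0 0 0" --pt "255 0 0 -0.2 0 0 0"

```text
time_s: 8.15
ee_pos: [0.4803, 0.1604, 0.049]
eef_rot: [-3.142, 0.0, 0.149]
force: [-0.5, -0.5, -1.3]
grip_width: 0.0601
grip_force: 10.0
```

Call:
apply_moves --pt "255 0 0 -0.1 0 0 0" --pt "255 0 0 0 0 0 0"

```text
time_s: 8.35
ee_pos: [0.4802, 0.1604, 0.0481]
eef_rot: [3.142, 0.0, 0.149]
force: [-0.8, -0.3, -0.5]
grip_width: 0.0598
grip_force: 10.0
```

Call:
apply_moves --pt "255 0 0 -0.1 0 0 0" --pt "255 0 0 -0.1 0 0 0"

```text
time_s: 8.55
ee_pos: [0.4803, 0.1604, 0.0463]
eef_rot: [-3.142, -0.0, 0.149]
force: [-0.8, 0.1, -0.4]
grip_width: 0.0598
grip_force: 10.0
```

Call:
apply_moves --pt "255 0 0 -0.1 0 0 0" --pt "255 0 0 0 0 0 0"

```text
time_s: 8.75
ee_pos: [0.4803, 0.1604, 0.0453]
eef_rot: [-3.142, -0.0, 0.149]
force: [-0.5, 1.1, 0.1]
grip_width: 0.0596
grip_force: 10.0
```

Call:
apply_moves --pt "255 0 0 -0.05 0 0 0" --pt "255 0 0 -0.05 0 0 0"

```text
time_s: 8.95
ee_pos: [0.4805, 0.1604, 0.0451]
eef_rot: [-3.142, -0.001, 0.149]
force: [-5.3, -2.7, 13.6]
grip_width: 0.0601
grip_force: 10.0
```

Call:
apply_moves --pt "255 0 0 0.1 0 0 0" --pt "150 0 0 0 0 0 0" --pt "0 0 0 0 0 0 0" --pt "0 0 0 0 0 0 0" --pt "0 0 0 0 0 0 0"

```text
time_s: 9.45
ee_pos: [0.4803, 0.1604, 0.0451]
eef_rot: [-3.142, 0.0, 0.149]
force: [-0.3, -0.2, -0.1]
grip_width: 0.0802
grip_force: 0.0
```

Call:
apply_moves --pt "0 0 0 1.0 0 0 0" --pt "0 0 0 3.0 0 0 0" --pt "0 0 0 3.0 0 0 0" --pt "0 -0.3 -4.45 0 0 0 0" --pt "0 -0.4 -4.45 0 0 0 0" --pt "0 -0.4 -4.45 0 0 0 0" --pt "60 -0.4 -4.45 0 0 0 0" --pt "80 -0.4 -4.45 0 0 0 0" --pt "80 -0.4 -4.45 0 0 0 0" --pt "80 -0.4 -4.45 0 0 0 0"

```text
time_s: 10.45
ee_pos: [0.453, -0.153, 0.1162]
eef_rot: [3.141, -0.001, 0.149]
force: [-0.2, -0.1, -0.1]
grip_width: 0.0666
grip_force: 0.0
```

Call:
apply_moves --pt "80 -0.4 -4.45 0 0 0 0" --pt "80 -0.4 -4.45 0 0 0 0" --pt "80 -0.2 -4.4 0 0 0 0" --pt "80 0 0 0 0 0 0"

```text
time_s: 10.85
ee_pos: [0.4427, -0.2882, 0.1159]
eef_rot: [3.14, -0.001, 0.145]
force: [0.7, 1.0, -0.4]
grip_width: 0.0645
grip_force: 0.0
```

```bash
cat > clamp.py <<'E'
from h import *
s=cam('scene');t=cam('top');o=ctrl.get_obs();print(o['ee_pos'],o['grip_width'],o['eef_rot'])
b=np.array([489.3,161.7]);y=.149;e=np.array([np.cos(y),np.sin(y)]);n=np.array([-e[1],e[0]])
def vplane(u,v):
    c,d=ray(s,u,v);c=c*1e3;k=-((c[:2]-b)@n)/(d[:2]@n);p=c+d*k;return (p[:2]-b)@e-75,p[2]
print('handle',vplane(332.4,193.1),'foot',vplane(338.8,209.2),'biascorr',vplane(332.4,191.9),vplane(338.8,208))
# lid edges in top
from edge import contour,rect
for z in(.054,):
    k=contour(t,(250,187,292,238),200)if 0 else None
g=t['img'][...,0];
for v in(200,205,210,215,220,225):print(v,g[v,248:296].tolist())
E
python3 clamp.py
```

```text
[ 0.44302485 -0.28461811  0.1155591 ] 0.06464823969619911 [-3.14151395e+00 -5.11839046e-05  1.47168404e-01]
handle (np.float64(4.808345050744606), np.float64(221.67357061708833)) foot (np.float64(-14.377080526512088), np.float64(167.67725485680683)) biascorr (np.float64(4.812334456923679), np.float64(224.82520072615796)) (np.float64(-14.322257596063913), np.float64(171.14043877595577))
200 [35, 41, 55, 88, 120, 124, 112, 99, 93, 95, 94, 94, 98, 92, 92, 94, 94, 93, 94, 94, 96, 95, 95, 95, 95, 97, 91, 94, 90, 80, 77, 92, 98, 107, 107, 100, 83, 66, 48, 34, 22, 24, 30, 24, 29, 22, 28, 19]
205 [39, 43, 59, 84, 107, 124, 125, 113, 98, 97, 96, 94, 92, 95, 97, 96, 93, 96, 94, 95, 92, 97, 94, 94, 94, 95, 92, 93, 91, 89, 77, 74, 94, 102, 107, 107, 107, 88, 65, 38, 31, 20, 23, 20, 29, 20, 30, 26]
210 [67, 63, 76, 86, 101, 118, 133, 125, 110, 96, 95, 96, 96, 96, 94, 94, 95, 95, 94, 96, 97, 99, 95, 94, 95, 94, 95, 94, 96, 93, 90, 80, 78, 93, 107, 111, 107, 96, 77, 52, 39, 32, 37, 34, 34, 32, 31, 33]
215 [39, 41, 58, 76, 74, 83, 118, 135, 124, 104, 95, 97, 98, 99, 93, 93, 93, 94, 96, 94, 93, 97, 92, 96, 92, 97, 96, 96, 97, 94, 93, 91, 80, 83, 96, 106, 110, 107, 93, 67, 36, 24, 27, 22, 26, 20, 26, 29]
220 [35, 37, 57, 72, 69, 61, 84, 120, 123, 108, 101, 92, 98, 97, 100, 94, 94, 97, 93, 93, 95, 95, 97, 94, 98, 97, 93, 95, 94, 95, 95, 98, 87, 83, 88, 104, 108, 109, 102, 87, 61, 36, 25, 25, 26, 27, 28, 23]
225 [36, 40, 59, 77, 67, 49, 55, 94, 124, 127, 116, 99, 100, 97, 92, 98, 95, 95, 97, 98, 94, 95, 95, 93, 98, 94, 96, 96, 97, 95, 98, 96, 92, 86, 84, 92, 106, 118, 120, 117, 93, 59, 36, 29, 31, 35, 34, 38]
```

Call:
apply_moves --pt "80 0 0 -3 0 0 0" --pt "80 0 0 -4 0 0 0" --pt "80 0.03 0.05 -2.5 0 0 0" --pt "80 0 0 -1.0 0 0 0" --pt "80 0 0 -0.7 0 0 0" --pt "80 0 0 0 0 0 0" --pt "255 0 0 0 0 0 0" --pt "255 0 0 0 0 0 0" --pt "255 0 0 0 0 0 0"

```text
time_s: 11.85
ee_pos: [0.4439, -0.2839, 0.004]
eef_rot: [3.141, -0.001, 0.149]
force: [-0.8, 0.5, -0.4]
grip_width: 0.0439
grip_force: 0.0
```

Call:
apply_moves --pt "255 0 0 0 0 0 0" --pt "255 0 0 0 0 0 0"

```text
time_s: 12.05
ee_pos: [0.4438, -0.2838, 0.0037]
eef_rot: [3.141, -0.001, 0.149]
force: [-1.2, 0.9, 3.6]
grip_width: 0.0373
grip_force: 10.0
```

Call:
apply_moves --pt "255 0 0 1 0 0 0" --pt "255 0 0 4 0 0 0" --pt "255 0 0 4.6 0 0 0" --pt "255 0.3 3.0 0 0 0 0" --pt "255 0.4 4.0 0 0 0 0" --pt "255 0.4 4.0 0 0 0 0" --pt "255 0.4 4.0 0 0 0 0" --pt "255 0.4 4.0 0 0 0 0" --pt "255 0.4 4.0 0 0 0 0" --pt "255 0.4 4.0 0 0 0 0"

```text
time_s: 13.05
ee_pos: [0.4705, -0.012, 0.1]
eef_rot: [3.141, -0.001, 0.149]
force: [1.3, -0.6, -0.8]
grip_width: 0.0373
grip_force: 10.0
```

Call:
apply_moves --pt "255 0.4 4.0 0 0 0 0" --pt "255 0.4 4.0 0 0 0 0" --pt "255 0.4 4.0 0 0 0 0" --pt "255 0.4 4.0 0 0 0 0" --pt "255 0.2 1.55 0 0 0 0" --pt "255 0 0 0 0 0 0"

```text
time_s: 13.65
ee_pos: [0.4885, 0.1631, 0.0995]
eef_rot: [-3.142, -0.0, 0.151]
force: [-0.1, 0.2, -0.7]
grip_width: 0.0373
grip_force: 10.0
```

Call:
apply_moves --pt "255 0.05 -0.1 -1.5 0 0 0" --pt "255 0 0 -1.5 0 0 0" --pt "255 0 0 -0.8 0 0 0" --pt "255 0 0 -0.2 0 0 0" --pt "255 0 0 0 0 0 0"

```text
time_s: 14.15
ee_pos: [0.4892, 0.1603, 0.0595]
eef_rot: [3.142, 0.0, 0.148]
force: [0.1, -0.0, -0.8]
grip_width: 0.0371
grip_force: 10.0
```

Call:
apply_moves --pt "255 0 0 -0.1 0 0 0" --pt "255 0 0 -0.05 0 0 0"

```text
time_s: 14.35
ee_pos: [0.4894, 0.1608, 0.0582]
eef_rot: [-3.142, -0.001, 0.149]
force: [-0.4, -0.5, -0.1]
grip_width: 0.037
grip_force: 10.0
```

Call:
apply_moves --pt "255 0 0.08 -0.05 0 0 0" --pt "255 0 0 -0.05 0 0 0"

```text
time_s: 14.55
ee_pos: [0.4894, 0.1616, 0.0575]
eef_rot: [3.141, -0.001, 0.149]
force: [-4.4, -3.6, 12.9]
grip_width: 0.0374
grip_force: 10.0
```

Call:
apply_moves --pt "255 0 0 -0.04 0 0 0"

```text
time_s: 14.65
ee_pos: [0.4895, 0.1616, 0.0575]
eef_rot: [3.141, -0.001, 0.149]
force: [-2.2, -3.0, 8.0]
grip_width: 0.0371
grip_force: 10.0
```

Call:
apply_moves --pt "200 0 0 0.02 0 0 0" --pt "80 0 0 0 0 0 0" --pt "80 0 0 0 0 0 0" --pt "80 0 0 0 0 0 0" --pt "80 0 0 1 0 0 0" --pt "80 0 0 2.5 0 0 0" --pt "80 0 0 2.5 0 0 0" --pt "80 0 -3 0 0 0 0" --pt "80 1.3 -3.4 0 0 0 0" --pt "80 1.5 -3.4 0 0 0 0"

```text
time_s: 15.65
ee_pos: [0.5174, 0.0628, 0.1177]
eef_rot: [3.142, -0.001, 0.15]
force: [-0.2, 0.5, 0.5]
grip_width: 0.0643
grip_force: 0.0
```

Call:
apply_moves --pt "80 1.5 -3.4 0 0 0 0" --pt "80 1.5 -3.4 0 0 0 0" --pt "80 1.5 -3.4 0 0 0 0" --pt "80 1.5 -3.4 0 0 0 0" --pt "80 1.5 -3.4 0 0 0 0" --pt "80 1.5 -3.4 0 0 0 0" --pt "80 1.5 -3.4 0 0 0 0" --pt "80 0.5 -0.15 0 0 0 0" --pt "80 0 0 0 0 0 0"

```text
time_s: 16.55
ee_pos: [0.6273, -0.1762, 0.1166]
eef_rot: [-3.141, 0.0, 0.148]
force: [-0.8, 0.6, -0.2]
grip_width: 0.0646
grip_force: 0.0
```

Run:
```python
from h import *
s=cam('scene');t=cam('top');o=ctrl.get_obs();print(o['ee_pos'],o['grip_width'],o['eef_rot'])
# bright disc on lid
g=t['img'][...,0].astype(np.float32)
for c,roi,th in((t,(252,190,288,228),112),(s,(335,215,380,250),135)):
    x0,y0,x1,y1=roi;im=cv2.resize(c['img'][y0:y1,x0:x1,0].astype(np.float32),None,fx=4,fy=4,interpolation=cv2.INTER_CUBIC)
    for k in cv2.findContours((im>th).astype(np.uint8),0,1)[0]:
        if cv2.contourArea(k)>300:
            uv=(k[:,0,:]+.5)/4-.5+[x0,y0];P=np.array([onplane(c,u,v,.064)[:2] for u,v in uv],np.float32)*1000
            print(uv.mean(0),np.round(cv2.fitEllipse(P)[0],1),np.round(cv2.fitEllipse(P)[1],1))
```

```text
[ 0.62686791 -0.17490695  0.11674822] 0.06438647107165665 [-3.14128590e+00  1.87439321e-04  1.49440699e-01]
[284.42113095 220.2827381 ] [464.2 118.6] [14.7 40.9]
[266.48478836 211.15939153] [488.8 162.3] [40.6 41.7]
[265.07021498 201.81570735] [495.4 158.3] [ 79.9 112.3]
[375.67333333 245.08333333] [478.7 224.9] [22.5 44.1]
[356.74442675 232.72372611] [490.7 165.5] [37.8 42.6]
```

Call:
apply_moves --pt "80 0.05 -0.05 -3 0 0 0" --pt "80 0 0 -4 0 0 0" --pt "80 0 0 -2.5 0 0 0" --pt "80 0 0 -1.1 0 0 0" --pt "80 0 0 -0.7 0 0 0" --pt "80 0 0 0 0 0 0" --pt "255 0 0 0 0 0 0" --pt "255 0 0 0 0 0 0" --pt "255 0 0 0 0 0 0" --pt "255 0 0 0 0 0 0"

```text
time_s: 17.65
ee_pos: [0.6278, -0.1764, 0.0041]
eef_rot: [3.141, -0.001, 0.149]
force: [-0.2, -0.1, 3.3]
grip_width: 0.0372
grip_force: 10.0
```

Call:
apply_moves --pt "255 0 0 0 0 0 0" --pt "255 0 0 0 0 0 0"

```text
time_s: 17.85
ee_pos: [0.6278, -0.1764, 0.0041]
eef_rot: [3.141, -0.001, 0.149]
force: [-1.3, 0.4, 4.7]
grip_width: 0.0373
grip_force: 10.0
```

Call:
apply_moves --pt "255 0 0 1 0 0 0" --pt "255 0 0 4 0 0 0" --pt "255 0 0 5.6 0 0 0" --pt "255 -1.3 3.0 0 0 0 0" --pt "255 -1.6 3.4 0 0 0 0" --pt "255 -1.6 3.4 0 0 0 0" --pt "255 -1.6 3.4 0 0 0 0" --pt "255 -1.6 3.4 0 0 0 0" --pt "255 -1.6 3.4 0 0 0 0" --pt "255 -1.6 3.4 0 0 0 0"

```text
time_s: 18.85
ee_pos: [0.5178, 0.0589, 0.1041]
eef_rot: [3.142, -0.0, 0.149]
force: [0.8, -0.0, 0.0]
grip_width: 0.037
grip_force: 10.0
```

Call:
apply_moves --pt "255 -1.6 3.4 0 0 0 0" --pt "255 -1.35 3.4 0 0 0 0" --pt "255 0 3.4 0 0 0 0" --pt "255 0 0.2 0 0 0 0" --pt "255 0 0 0 0 0 0"

```text
time_s: 19.35
ee_pos: [0.489, 0.162, 0.1038]
eef_rot: [3.141, -0.0, 0.15]
force: [0.1, -0.3, 0.4]
grip_width: 0.0368
grip_force: 10.0
```

Call:
apply_moves --pt "255 0.03 -0.02 -1.5 0 0 0" --pt "255 0 0 -1.2 0 0 0" --pt "255 0 0 -0.5 0 0 0" --pt "255 0 0 -0.2 0 0 0" --pt "255 0 0 0 0 0 0"

```text
time_s: 19.85
ee_pos: [0.4895, 0.1612, 0.0695]
eef_rot: [3.142, 0.0, 0.148]
force: [-0.3, -0.4, -0.3]
grip_width: 0.0371
grip_force: 10.0
```

Call:
apply_moves --pt "255 0 0 -0.07 0 0 0" --pt "255 0 0 -0.05 0 0 0"

```text
time_s: 20.05
ee_pos: [0.4896, 0.1615, 0.0687]
eef_rot: [-3.142, -0.001, 0.149]
force: [0.6, -0.4, -0.6]
grip_width: 0.0372
grip_force: 10.0
```

Call:
apply_moves --pt "255 0 0 -0.05 0 0 0" --pt "255 0 0 -0.05 0 0 0"

```text
time_s: 20.25
ee_pos: [0.4896, 0.1615, 0.0679]
eef_rot: [-3.142, -0.001, 0.149]
force: [-3.6, -0.8, 10.3]
grip_width: 0.0374
grip_force: 10.0
```

Call:
apply_moves --pt "255 0 0 -0.04 0 0 0"

```text
time_s: 20.35
ee_pos: [0.4897, 0.1615, 0.0679]
eef_rot: [-3.142, -0.001, 0.149]
force: [-5.5, -1.1, 13.7]
grip_width: 0.0371
grip_force: 10.0
```

Call:
apply_moves --pt "200 0 0 0.02 0 0 0" --pt "80 0 0 0 0 0 0" --pt "80 0 0 0 0 0 0" --pt "80 0 0 0 0 0 0" --pt "80 0 0 1 0 0 0" --pt "80 0 0 2.5 0 0 0" --pt "80 0 -2 1.0 0 0 0" --pt "80 0 -4 0 0 0 0" --pt "160 0 -4 0 0 0 0" --pt "255 0 -4 0 0 0 0"

```text
time_s: 21.35
ee_pos: [0.4894, 0.0201, 0.113]
eef_rot: [3.141, -0.001, 0.149]
force: [0.9, -0.2, 0.0]
grip_width: 0.0517
grip_force: 0.0
```

Call:
apply_moves --pt "255 1 -4 1 0 0 0" --pt "255 1.5 -2 3 0 0 0" --pt "255 1.5 0 4 0 0 0" --pt "255 2 0 4 0 0 0" --pt "255 2.5 0 3.5 0 0 0" --pt "255 2.5 0 2 0 0 0" --pt "255 1.2 0 0 0 0 0" --pt "255 0 0 0 0 0 0"

```text
time_s: 22.15
ee_pos: [0.6121, -0.0385, 0.2873]
eef_rot: [3.142, -0.0, 0.149]
force: [-0.3, 0.6, -0.9]
grip_width: 0.0005
grip_force: 0.0
```

Run:
```python
from h import *
s=cam('scene');t=cam('top');o=ctrl.get_obs();print(o['ee_pos'],o['grip_width'],o['eef_rot'],o['time_s'])
a=cv2.resize(s['img'][175:275,310:400],(420,467),interpolation=cv2.INTER_CUBIC)
b=cv2.resize(t['img'][155:245,235:305],(363,467),interpolation=cv2.INTER_CUBIC)
save(np.hstack([a,b]),'p2.png')
for c,roi,th in((t,(252,190,288,228),112),(s,(335,215,380,250),135)):
    x0,y0,x1,y1=roi;im=cv2.resize(c['img'][y0:y1,x0:x1,0].astype(np.float32),None,fx=4,fy=4,interpolation=cv2.INTER_CUBIC)
    for k in cv2.findContours((im>th).astype(np.uint8),0,1)[0]:
        if cv2.contourArea(k)>1000:
            uv=(k[:,0,:]+.5)/4-.5+[x0,y0];P=np.array([onplane(c,u,v,.074)[:2] for u,v in uv],np.float32)*1000
            print(uv.mean(0),np.round(cv2.fitEllipse(P)[0],1),np.round(cv2.fitEllipse(P)[1],1))
```

```text
[ 0.61081593 -0.03849008  0.28682398] 0.00040225605798753896 [-3.14131658e+00  1.05475499e-03  1.48853157e-01] 22.25
[265.94605263 210.55789474] [489.6 162.1] [39.9 42. ]
[260.49911348 201.62898936] [622.4 282.2] [116.5 272.5]
[357.27581522 231.3451087 ] [492.6 168.9] [36.1 51.4]
```

View pics/p2.png

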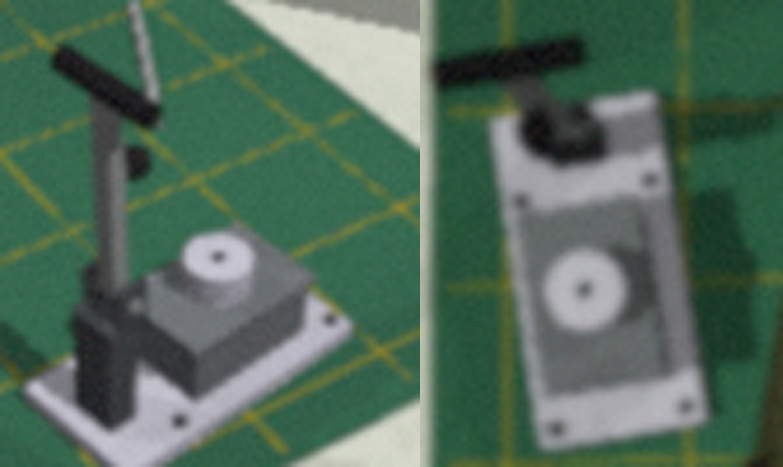

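The lid lies flat on the box, with both discs stacked centred at (266,210) in the top view. The clamp is still upright, so the next move is behind the handle.

Call:
apply_moves --pt "255 0 3.6 0 0 0 0" --pt "255 0 3.6 0 0 0 0" --pt "255 0 3.6 0 0 0 0" --pt "255 0 3.6 0 0 0 0" --pt "255 0 3.6 0 0 0 0" --pt "255 0 3.6 0 0 0 0" --pt "255 0 0.3 0 0 0 0" --pt "255 0 0 -2.5 0 0 0" --pt "255 0 0 -2.5 0 0 0" --pt "255 0 0 -2.5 0 0 0"

```text
time_s: 23.25
ee_pos: [0.6107, 0.1796, 0.2114]
eef_rot: [3.141, 0.0, 0.149]
force: [0.4, -0.8, -0.4]
grip_width: 0.0004
grip_force: 0.0
```

Call:
apply_moves --pt "255 -1 -0.15 0 0 0 0" --pt "255 -1 -0.15 0 0 0 0" --pt "255 -0.5 -0.07 0 0 0 0" --pt "255 -0.5 -0.07 0 0 0 0"

```text
time_s: 23.65
ee_pos: [0.581, 0.1754, 0.2126]
eef_rot: [3.141, -0.001, 0.148]
force: [0.6, -0.7, 0.1]
grip_width: 0.0008
grip_force: 0.5
```

Call:
apply_moves --pt "255 -0.99 -0.15 0 0 0 0" --pt "255 -0.99 -0.15 -0.1 0 0 0" --pt "255 -0.99 -0.15 -0.17 0 0 0"

```text
time_s: 23.95
ee_pos: [0.5514, 0.1712, 0.2098]
eef_rot: [-3.142, -0.001, 0.149]
force: [0.6, 0.2, 1.0]
grip_width: 0.0005
grip_force: 0.4
```

Call:
apply_moves --pt "255 -0.99 -0.15 -0.27 0 0 0" --pt "255 -0.99 -0.15 -0.35 0 0 0" --pt "255 -0.99 -0.15 -0.45 0 0 0" --pt "255 -0.99 -0.15 -0.55 0 0 0" --pt "255 -0.99 -0.15 -0.68 0 0 0"

```text
time_s: 24.45
ee_pos: [0.5018, 0.1638, 0.1867]
eef_rot: [-3.142, -0.001, 0.149]
force: [0.9, 0.0, 0.3]
grip_width: 0.0002
grip_force: 0.3
```

```bash
cat > hd.py <<'E'
from h import *
s=cam('scene');o=ctrl.get_obs();print(o['ee_pos'],o['force'],o['time_s'])
b=np.array([489.3,161.7]);y=.149;e=np.array([np.cos(y),np.sin(y)]);n=np.array([-e[1],e[0]])
# dark pixels of handle bar, scene
im=s['img'];m=(im.max(2)<42).astype(np.uint8)
m[:, :300]=0;m[:,420:]=0;m[:150]=0;m[280:]=0
nn,l,st,ce=cv2.connectedComponentsWithStats(m)
for i in range(1,nn):
    if st[i,4]>15:
        c,d=ray(s,*ce[i]);c=c*1e3;k=-((c[:2]-b)@n)/(d[:2]@n);p=c+d*k
        print(st[i],ce[i].round(1),'x-hinge,z',round((p[:2]-b)@e-75,1),round(p[2],1))
E
python3 hd.py
```

```text
[0.50043414 0.16359096 0.18551131] [-0.93688715 -0.4854805  -0.93067526] 24.5
[338 150  16  14  87] [345.7 155.7] x-hinge,z -31.3 299.0
[347 150  18  10  37] [357.1 154.3] x-hinge,z -64.4 289.3
[358 150  22  14  64] [368.6 155.8] x-hinge,z -100.6 271.3
[382 154  14   8  20] [388.7 157.2] x-hinge,z -170.3 240.2
[363 188   9   8  40] [366.6 191.6] x-hinge,z -102.4 173.8
[327 244   6  20  70] [329. 254.] x-hinge,z 15.5 45.6
```

Call:
apply_moves --pt "255 0.3 0.05 0.5 0 0 0" --pt "255 0 0 1.5 0 0 0" --pt "255 0 0 1.5 0 0 0" --pt "255 -1.5 -0.22 0 0 0 0" --pt "255 -1.2 -0.18 0 0 0 0" --pt "255 0 0 -0.5 0 0 0"

```text
time_s: 25.1
ee_pos: [0.4785, 0.1606, 0.2178]
eef_rot: [-3.141, -0.002, 0.149]
force: [-0.3, -0.7, -0.1]
grip_width: 0.0004
grip_force: 0.0
```

Call:
apply_moves --pt "255 -0.2 -0.03 -0.6 0 0 0" --pt "255 -0.25 -0.04 -0.7 0 0 0" --pt "255 -0.25 -0.04 -0.7 0 0 0"

```text
time_s: 25.4
ee_pos: [0.471, 0.1594, 0.1957]
eef_rot: [3.142, 0.001, 0.149]
force: [-19.0, -3.8, 23.1]
grip_width: 0.0006
grip_force: 12.2
```

```bash
python3 hd.py
```

```text
[0.46987447 0.15924621 0.19507016] [-8.33011838 -1.13028318  8.71773399] 25.45
[357 150   8   5  19] [361.1 151.2] x-hinge,z -76.1 292.3
[382 150  12   4  27] [387.4 151.4] x-hinge,z -163.4 258.4
[352 182  21  14  83] [362.1 188.7] x-hinge,z -86.5 189.7
[326 243   7   7  17] [328.6 246.8] x-hinge,z 16.4 70.1
[327 250   6  15  46] [329.3 256.8] x-hinge,z 14.7 35.4
```

The contact force points up and toward -x, so the finger is on the front of the handle. I'll lift and come down from further back.

Call:
apply_moves --pt "255 0 0 0.6 0 0 0" --pt "255 0 0 0.9 0 0 0" --pt "255 1.5 0.22 0 0 0 0" --pt "255 0 0 -0.5 0 0 0" --pt "255 0 0 -0.4 0 0 0"

```text
time_s: 25.95
ee_pos: [0.486, 0.1616, 0.2019]
eef_rot: [3.142, 0.001, 0.149]
force: [-1.0, -0.5, -0.1]
grip_width: 0.0003
grip_force: 0.0
```

Call:
apply_moves --pt "255 -0.2 -0.03 -0.4 0 0 0" --pt "255 -0.3 -0.04 -0.4 0 0 0"

```text
time_s: 26.15
ee_pos: [0.4806, 0.1608, 0.194]
eef_rot: [3.141, 0.001, 0.149]
force: [-2.8, -1.0, 5.4]
grip_width: 0.0003
grip_force: 2.7
```

Call:
apply_moves --pt "255 -0.4 -0.06 -0.5 0 0 0"

```text
time_s: 26.25
ee_pos: [0.4762, 0.1602, 0.1895]
eef_rot: [3.142, 0.001, 0.149]
force: [-10.2, -3.2, 11.3]
grip_width: 0.0001
grip_force: 6.1
```

```bash
python3 hd.py
```

```text
[0.47562698 0.16016698 0.18869578] [-1.48209723 -0.91299194  1.28382512] 26.3
[349 150  14   8  57] [357.1 152.4] x-hinge,z -64.2 293.9
[368 150   7   4  17] [370.9 151.5] x-hinge,z -107.1 279.7
[378 150  17   8  41] [384.8 154.3] x-hinge,z -155.0 253.9
[364 190  11   8  44] [369.3 193.1] x-hinge,z -112.4 164.6
[327 245   6   8  24] [329.4 248.8] x-hinge,z 14.0 62.2
[327 252   6  12  34] [329.1 257.6] x-hinge,z 15.1 33.0
```

Call:
apply_moves --pt "255 -0.5 -0.07 -0.5 0 0 0" --pt "255 -0.5 -0.07 -0.5 0 0 0"

```text
time_s: 26.5
ee_pos: [0.4666, 0.1588, 0.1791]
eef_rot: [3.142, -0.0, 0.149]
force: [-0.8, -0.7, 0.2]
grip_width: 0.0004
grip_force: 0.3
```

Call:
apply_moves --pt "255 -0.5 -0.07 -0.6 0 0 0" --pt "255 -0.5 -0.07 -0.7 0 0 0"

```text
time_s: 26.7
ee_pos: [0.4567, 0.1575, 0.1659]
eef_rot: [3.142, -0.0, 0.149]
force: [0.3, -0.7, 0.5]
grip_width: 0.0007
grip_force: 0.2
```

```bash
python3 hd.py
```

```text
[0.45576985 0.15733939 0.16468845] [-0.01995893  0.48004894 -0.77098439] 26.75
[354 150  26  14 126] [363.9 155.9] x-hinge,z -85.7 276.9
[370 150  16   8  43] [378.3 152.9] x-hinge,z -132.2 266.5
[385 158  12   7  29] [389.6 161.6] x-hinge,z -175.5 226.3
[370 195  10   7  36] [374.3 198.1] x-hinge,z -132.0 139.9
[327 244   6  21  69] [329.1 254.2] x-hinge,z 15.0 44.3
```

Call:
apply_moves --pt "255 -0.4 -0.06 -0.7 0 0 0" --pt "255 -0.35 -0.05 -0.7 0 0 0" --pt "255 -0.3 -0.04 -0.7 0 0 0" --pt "255 -0.25 -0.04 -0.7 0 0 0"

```text
time_s: 27.15
ee_pos: [0.4439, 0.1556, 0.1378]
eef_rot: [3.142, 0.0, 0.149]
force: [-0.4, 1.1, 0.0]
grip_width: 0.0007
grip_force: 0.2
```

Call:
apply_moves --pt "255 -0.2 -0.03 -0.6 0 0 0" --pt "255 -0.15 -0.02 -0.4 0 0 0"

```text
time_s: 27.35
ee_pos: [0.4405, 0.1551, 0.1278]
eef_rot: [3.142, 0.0, 0.149]
force: [1.0, 0.0, 0.2]
grip_width: 0.0006
grip_force: 0.1
```

```bash
python3 hd.py
```

```text
[0.44019549 0.15505048 0.12742032] [-0.27739528  0.62886063 -0.34716762] 27.4
[344 150  45  21 117] [368.3 158.3] x-hinge,z -100.3 265.1
[359 162  14  15  87] [365.5 168.4] x-hinge,z -93.3 242.1
[376 167   7   6  17] [379.4 169.8] x-hinge,z -141.0 218.1
[389 172  11   6  25] [393.6 174.9] x-hinge,z -196.9 179.3
[374 205   9   7  31] [377.8 208.2] x-hinge,z -148.9 99.4
[327 245   6  12  37] [329.2 250.8] x-hinge,z 14.9 56.1
[327 257   6   8  21] [329.3 260. ] x-hinge,z 14.5 24.2
```

Call:
apply_moves --pt "255 -0.1 -0.02 -0.4 0 0 0" --pt "255 -0.08 -0.01 -0.3 0 0 0"

```text
time_s: 27.6
ee_pos: [0.439, 0.1549, 0.1213]
eef_rot: [-3.142, -0.0, 0.149]
force: [0.6, 0.4, -0.6]
grip_width: 0.0004
grip_force: 0.1
```

Call:
apply_moves --pt "255 -0.05 -0.01 -0.2 0 0 0" --pt "255 -0.03 0 -0.1 0 0 0"

```text
time_s: 27.8
ee_pos: [0.4381, 0.1548, 0.1183]
eef_rot: [-3.142, 0.0, 0.149]
force: [-0.1, -1.1, 0.1]
grip_width: 0.0002
grip_force: 0.1
```

Call:
apply_moves --pt "255 -0.02 0 -0.1 0 0 0" --pt "255 0 0 -0.1 0 0 0"

```text
time_s: 28.0
ee_pos: [0.4379, 0.1548, 0.1165]
eef_rot: [3.142, -0.0, 0.149]
force: [-0.9, 1.5, -0.4]
grip_width: 0.0003
grip_force: 0.1
```

Call:
apply_moves --pt "255 0 0 -0.15 0 0 0" --pt "255 0 0 -0.15 0 0 0"

```text
time_s: 28.2
ee_pos: [0.4379, 0.1548, 0.1134]
eef_rot: [-3.142, -0.0, 0.149]
force: [-1.1, 0.7, -0.1]
grip_width: 0.0005
grip_force: 0.1
```

Call:
apply_moves --pt "255 0 0 -0.15 0 0 0" --pt "255 0 0 -0.1 0 0 0"

```text
time_s: 28.4
ee_pos: [0.4378, 0.1548, 0.1108]
eef_rot: [-3.142, 0.0, 0.149]
force: [-0.1, 0.3, 0.8]
grip_width: 0.0004
grip_force: 0.1
```

```bash
python3 hd.py
```

```text
[0.43782605 0.15475817 0.11068593] [-0.95446567 -0.11632426  0.30805539] 28.45
[342 150  47  27 219] [360.3 158.7] x-hinge,z -75.1 274.4
[359 168  15  15  85] [365.7 174.2] x-hinge,z -95.1 225.7
[369 170  15   9  26] [377.  174.4] x-hinge,z -134.3 208.1
[389 178   8   6  18] [392.5 180.9] x-hinge,z -195.3 162.1
[375 210   8   7  29] [378.2 213.3] x-hinge,z -152.5 80.8
[326 244   7  19  63] [329.  253.5] x-hinge,z 15.4 47.0
```

Call:
apply_moves --pt "255 0 0 -0.1 0 0 0" --pt "255 0 0 -0.1 0 0 0"

```text
time_s: 28.65
ee_pos: [0.4379, 0.1548, 0.1089]
eef_rot: [3.142, -0.0, 0.149]
force: [0.0, 0.2, -0.1]
grip_width: 0.0006
grip_force: 0.1
```

Call:
apply_moves --pt "255 0 0 -0.1 0 0 0" --pt "255 0 0 -0.1 0 0 0"

```text
time_s: 28.85
ee_pos: [0.4379, 0.1548, 0.1069]
eef_rot: [-3.142, -0.0, 0.149]
force: [0.7, -0.1, 0.8]
grip_width: 0.0004
grip_force: 0.1
```

Run:
```python
from h import *
s=cam('scene');t=cam('top');o=ctrl.get_obs();print(o['ee_pos'],o['force'])
b=np.array([489.3,161.7]);y=.149;e=np.array([np.cos(y),np.sin(y)]);n=np.array([-e[1],e[0]])
im=s['img'];g=im.max(2)
print(g[203:222,366:390])
H=np.array([*(b+75*e),92.])
for th in(.0,.05,.1,.15):
  for w in(32,20):
    p=H[:2]-e*130*np.cos(th)+n*w;print(th,w,np.round(proj(s,[*p/1e3,(92+130*np.sin(th))/1e3]),1),end=' ')
```

```text
[0.43783269 0.15475378 0.10680451] [0.38219351 0.24636935 0.47579053]
[[ 82  88  89  86  72  70  81  87  84  83  80  82  78  93 107 110 109 112
  109 110 107 109 110 111]
 [ 60  74  85  82  71  72  85  86  86  81  80  81  83  93 105 111 106 110
  108 109 111 109 108 109]
 [ 51  76  86  79  71  73  82  88  84  83  86  90 102 106 111 110 109 115
  111 111 110 111 110 111]
 [ 48  74  87  83  74  79  86  85  88  84  95 113 126 122 119 115 111 108
  110 111 109 110 110 109]
 [ 40  70  86  83  72  75  85  87  87  92 112 129 135 128 122 114 115 113
  113 112 112 110 111 113]
 [ 38  59  75  79  68  79  87  92 100 112 128 130 126 114 114 116 121 114
  108 110 111 113 111 109]
 [ 52  49  68  77  64  79  89 103 120 117 120 116 114 109 112 114 115 118
  120 115 113 110 110 112]
 [ 83  72  78  79  78  82  91  93  98  89  84  94 101 108 111 107 113 120
  125 120 116 113 110 110]
 [106 107 115 107  93  96 101  82  65  47  47  60  83  99 107 106 109 111
  118 125 126 115 110 109]
 [124 135 144 139 128 127 127  98  51  15  32  32  53  72  94 104 108 110
  110 117 121 118 111 112]
 [146 153 158 159 15
[... 361 characters left out ...]
0 107 111 111 109 113]
 [139 123 117 115 109 109 112 113 112 110  98  77  55  36  31  31  39  71
   98 111 111 111 108 109]
 [117 110 111 111 111 111 110 109 114 113 108 100  87  66  48  43  68  91
  107 111 109 109 108 112]
 [114 106 107 113 111 110 112 111 109 110 110 110 106  99  87  81  87 105
  109 111 109 109 110 113]
 [108 109 111 113 108 111 110 110 108 112 112 110 111 110 108 107 107 111
  107 110 111 112 110 108]
 [111 109 111 109 109 111 108 112 108 109 108 109 112 111 112 111 114 112
  111 111 109 115 118 118]]
0.0 32 [381.9 219.8] 0.0 20 [378.3 217.5] 0.05 32 [382.  217.8] 0.05 20 [378.4 215.5] 0.1 32 [382.1 215.9] 0.1 20 [378.5 213.5] 0.15 32 [382.1 214. ] 0.15 20 [378.5 211.6]
```

Call:
apply_moves --pt "255 0 0 -0.1 0 0 0" --pt "255 0 0 -0.05 0 0 0"

```text
time_s: 29.15
ee_pos: [0.438, 0.1548, 0.1055]
eef_rot: [-3.142, -0.0, 0.149]
force: [-2.4, -0.1, 4.0]
grip_width: 0.0006
grip_force: 2.3
```

```bash
python3 hd.py | grep -v "15[0-9] "; python3 -c "
from h import *
s=cam('scene');o=ctrl.get_obs();p=o['ee_pos'];print(o['tau'].round(2),o['moment'].round(2))
for dz in(0,-.004,-.02,.03):print(dz,np.round(proj(s,p+[0,0,dz]),1))
for r in range(196,222): print(r,s['img'][r,352:390].max(1).tolist())
"
```

```text
[0.43793656 0.15479397 0.10555746] [-1.44884097 -1.00307081  3.16873276] 29.2
[359 169  14  16  91] [365.5 176.3] x-hinge,z -95.2 220.3
[370 172  13   9  22] [376.9 176.3] x-hinge,z -134.4 202.7
[389 181   9   5  19] [393.2 183.2] x-hinge,z -199.1 153.3
[374 212   9   7  32] [378.1 214.9] x-hinge,z -152.7 75.3
[327 244   6  21  64] [329.1 253.2] x-hinge,z 15.2 48.0
[-8.000e-02 -4.280e+01 -3.034e+01 -1.000e-02 -4.500e-01  0.000e+00] [-0.02  0.22  0.01]
0 [372.1 210.1]
-0.004 [372.  211.3]
-0.02 [371.6 216.3]
0.03 [373.  200.5]
196 [111, 110, 110, 108, 111, 110, 106, 110, 114, 108, 110, 109, 108, 113, 105, 98, 88, 89, 77, 69, 76, 85, 88, 85, 82, 83, 84, 85, 94, 105, 109, 107, 111, 124, 157, 191, 204, 181]
197 [111, 111, 113, 112, 110, 111, 111, 108, 110, 110, 107, 109, 110, 107, 107, 98, 86, 86, 79, 74, 82, 87, 90, 85, 83, 83, 82, 85, 98, 110, 108, 106, 109, 109, 119, 148, 175, 185]
198 [109, 108, 110, 112, 111, 111, 108, 112, 110, 108, 109, 112, 111, 109, 108, 101, 87, 86, 78, 72, 80, 88, 86, 85, 82, 80, 82, 88, 99, 105, 114, 110, 114, 110, 112, 118, 140, 169]
199 [107, 108, 111, 113,
[... 3516 characters left out ...]
0, 136, 125, 113, 109, 109, 112, 112, 112, 111, 111, 110, 109, 97, 74, 52, 35, 39, 56, 86, 106, 109, 111, 111, 109, 109]
219 [109, 112, 116, 130, 145, 155, 157, 160, 160, 161, 154, 140, 128, 119, 110, 110, 111, 111, 111, 111, 110, 110, 111, 111, 108, 109, 99, 85, 70, 71, 85, 100, 111, 110, 108, 107, 106, 107]
220 [115, 127, 139, 146, 157, 158, 160, 160, 159, 149, 136, 123, 114, 107, 104, 109, 109, 108, 110, 114, 110, 111, 109, 108, 111, 111, 110, 104, 101, 100, 107, 109, 111, 111, 104, 110, 110, 112]
221 [131, 149, 155, 156, 161, 160, 160, 154, 143, 129, 116, 112, 110, 110, 107, 116, 112, 112, 111, 109, 111, 106, 110, 111, 111, 111, 112, 114, 113, 109, 111, 113, 110, 111, 110, 115, 118, 118]
```

Call:
apply_moves --pt "255 0 0 -0.05 0 0 0" --pt "255 0 0 -0.05 0 0 0"

```text
time_s: 29.45
ee_pos: [0.438, 0.1548, 0.1049]
eef_rot: [-3.142, -0.0, 0.149]
force: [-3.8, -0.8, 10.9]
grip_width: 0.0007
grip_force: 5.7
```

Call:
apply_moves --pt "255 0 0 -0.05 0 0 0" --pt "255 0 0 0 0 0 0"

```text
time_s: 29.65
ee_pos: [0.438, 0.1548, 0.1047]
eef_rot: [-3.142, -0.0, 0.149]
force: [-5.9, -2.0, 12.8]
grip_width: 0.001
grip_force: 6.3
```

Call:
apply_moves --pt "255 0 0 -0.08 0 0 0" --pt "255 0 0 -0.05 0 0 0" --pt "255 0 0 0 0 0 0"

```text
time_s: 29.95
ee_pos: [0.4381, 0.1548, 0.104]
eef_rot: [-3.142, -0.001, 0.149]
force: [-9.6, -1.9, 22.1]
grip_width: 0.0006
grip_force: 11.0
```

Call:
apply_moves --pt "255 0 0 -0.05 0 0 0" --pt "255 0 0 0 0 0 0"

```text
time_s: 30.15
ee_pos: [0.4381, 0.1548, 0.1038]
eef_rot: [-3.142, -0.001, 0.149]
force: [-11.1, -3.7, 25.7]
grip_width: 0.0008
grip_force: 12.9
```

Call:
apply_moves --pt "255 0 0 0 0 0 0" --pt "255 0 0 0 0 0 0" --pt "255 0 0 0 0 0 0"

```text
time_s: 30.45
ee_pos: [0.4381, 0.1548, 0.1038]
eef_rot: [-3.141, -0.001, 0.149]
force: [-9.9, -3.4, 24.8]
grip_width: 0.0006
grip_force: 12.9
```

```bash
python3 hd.py | grep -v "15[0-9] "
python3 - <<'E'
from h import *
s=cam('scene')
x0,y0,x1,y1=335,215,380,250;im=cv2.resize(s['img'][y0:y1,x0:x1,0].astype(np.float32),None,fx=4,fy=4,interpolation=cv2.INTER_CUBIC)
for k in cv2.findContours((im>135).astype(np.uint8),0,1)[0]:
    if cv2.contourArea(k)>300: print(cv2.boundingRect(k),((k[:,0,:]+.5)/4+[x0,y0]).mean(0))
E
```

```text
[0.43809223 0.15484523 0.10382048] [-10.0902287   -2.82322761  25.74585078] 30.5
[359 171  14  14  89] [365.6 176.9] x-hinge,z -95.6 218.4
[372 174  11   7  19] [377.8 177.6] x-hinge,z -138.2 197.3
[389 181   9   6  19] [393.2 184.1] x-hinge,z -199.5 150.4
[375 212   8   7  31] [378.3 215.4] x-hinge,z -153.6 73.4
[326 244   7  19  56] [328.8 253.1] x-hinge,z 15.9 49.0
(136, 92, 44, 48) [376.14983444 245.55546358]
(58, 46, 62, 55) [358.33214286 233.14642857]
(0, 0, 142, 84) [352.35900673 224.89772727]
```

The press is steady at about 25 N on the handle and the stack hasn't moved, so I'm handing in.

```bash
python3 -c "
from station import ctrl
print(ctrl.hand_in())"
```

```text
the job is handed in; nothing more can be done
None
```

The job is handed in: the lid sits level on the box rim, two spacer discs are centred on it, and the clamp foot is down on the stack with the handle held at about 25 N. That the foot is on the stack and not on the arm's stop is inferred from the handle's position in the last images and the rising force, since the arm angle can't be read directly.

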